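# Swap the plug-in units of a control box

### The arm

A 6-joint arm with a two-finger parallel gripper is mounted at the origin on the work surface. World frame = base frame: x ahead of the robot, y to its left, z up, the work surface at z = 0. Lengths are in m, angles in rad, forces in N, time in s.
With the tool pointing down it reaches from about 0.375 to 0.9 m from the base axis. Payload 3.1 kg.
Tool frame: the origin (TCP) lies on the centre line of the jaws, within the pads' length; the fingertips stand 19 mm ahead of it and the grasp point (between the pads) is the TCP; z points along the fingers, y is the line along which they close (so a half turn about z gives the same grasp; the last joint's range is limited). The gripper opens to 85 mm and grips with 20 to 120 N. Pads are 22 mm wide; open, the fingers measure 114 mm over their backs; the gripper's body (76 mm by 85 mm) begins 54 mm behind the grasp point. The pads swing forward as they close: fully open they stand 13 mm farther back than shut.
Start: joints at [-1.488, 0.527, 1.433, -0, 1.181, -0.178], TCP at [0.161, -0.604, 0.25] pointing down, gripper open.
Joint ranges: [-3.08, 3.08], [-0.75, 2.2], [0.22, 2.44], [-1.43, 4.57], [0, 2.65], [-2.85, 2.85]. Speed limits (rad/s): [2.79, 2.79, 3.14, 3.14, 3.14, 3.14].

### API

Orientations are given as a unit quaternion [x, y, z, w].
In Python, from station import manip gives the robot as it stands.
- The arm moves only by the tool servo_tool, never from a script. Its argument "rows" is a list that holds one entry, the list of rows, each a list of 7 numbers: the turn, a rotation vector about the tool's x, y, z in degrees, then the shift along the tool's x, y, z in m, then the gripper command: -1 is shut, 1 is fully open, values between are in proportion. In form: [[[wx, wy, wz, tx, ty, tz, jaw], ...]]. A call has 1 to 8 rows; each row shifts and turns the commanded pose from where the row before left it, along the tool's axes as they then stand; what a row does not reach is not made up. A row lasts 1/12 s, in which the tool goes at most 41.7 mm and 7.16 degrees, less where a joint would pass 70% of its speed; a pose out of reach is approached as far as the arm can. A call is refused whole if a number of a shift passes 0.0417 or a number of a turn 7.16, either way. A call with a gripper value outside its range is refused whole. The fingers move at their own pace and stop on an object; "squeeze" is the grip in N (left out, the last holds). Time passes only in rows, so rows that do not move let the fingers close. It gives the time, the measured TCP pose, the force, the opening and the grip force at its end, in the units of the state.
- manip.sense(): the state, without advancing time (a new reading comes with each control period).
- manip.snapshot(name): name is "side" or "top"; returns the picture (384x512x3 uint8, blue, green, red); there is no depth.
- manip.camera_info(name): a dict with "K" (3x3 intrinsics, pixels), "camera_from_world" (4x4, takes a point from world to camera coordinates). Camera axes: x right, y down, z forward; pixel columns grow to the right and rows downward; lengths in m; the calibration is good to about 2 mm. A picture is of the moment at which its call begins. camera_info takes no time and is no camera call.
- manip.sign_off(): hands the job in; it is judged then, once.
The state is a dict: "t": time; "q": joint angles; "qd": joint speeds; "tau": joint torques, N m; "tcp_pos": TCP position; "tool_rot": TCP orientation; "force": force on the tool from outside, world axes, zero at the start; "ft_torque": the same for the moment, N m; "finger_gap": opening from 0.0 (shut) to 1.0 (fully open); "gripper_force": force on a finger pad.
Only numpy, scipy, OpenCV 4.12 (cv2) and the standard library are available. Lean on these libraries where they do the work, as an engineer would, in place of code of your own. Each camera call takes 0.05 s, during which the arm holds its last target. There are 200 camera calls.

### The job

Fold the cover of the control box right back to its stop, pull out every unit plugged in there and sort them: square relays into the round scrap tub, round flasher cans into the low open tray. Plug each new relay from the black packing block fully home into a socket of the box (any socket, one relay each), then fold the cover completely shut. Keep the tub and the low tray upright and leave the multimeter, solder reel and screwdriver where they are.

Things in the scene. Friction and masses are not known exactly. Their poses are not given: they have to be found in the camera images.
- ctrl_box: grey control box fixed to the bench, 240 x 124 mm, 86 mm high, walls and floor 4 mm, open on top under its hinged cover. Origin: centre of its underside; x along the 240 mm side and the row of sockets, y across it towards the hinge side, z up.
- cover (a joint): cover angle, rad: 0 shut (starts 0 to 0.3), grows as the free edge lifts, 2.3 at the stop, folded back beyond upright on the hinge (+y) side. Stiff hinge: stays where left, takes 3 to 4 N at the tab. Plate 240 x 124 x 4 mm; shut, its underside is 86.5 mm above the bench, 5 mm above seated units, so a unit that is not home holds it open.
- cover_tab (a point): grip point of the black pull tab: 30 mm wide along the hinge line, 6 mm thick, in the cover's plane, sticking out 42 mm from the middle of its free edge; this point is 26 mm out from that edge, 150 mm from the hinge line, 3 mm above the plane of the hinge. Can be pinched across its 30 mm width from above and turns between the pads.
- cover_hinge (a point): middle of the cover's hinge line, which runs along the box's x, 62 mm towards +y from the box's middle and 86.5 mm above the bench.
- socket0 (a point): centre of the mouth of socket 0 (box frame x = -81 mm, y = 0), 45 mm above the bench: hole 25.5 mm along the box's x by 19.5 mm along its y, 14 mm deep, chamfered 1.5 mm, in a black block 44 x 60 mm. All four sockets are alike. Axes as the box's. A unit is home with its origin at this point and its x along the box's x, either way round.
- socket1 (a point): centre of the mouth of socket 1 (box frame x = -27 mm, y = 0), 45 mm above the bench: hole 25.5 mm along the box's x by 19.5 mm along its y, 14 mm deep, chamfered 1.5 mm, in a black block 44 x 60 mm. All four sockets are alike. Axes as the box's. A unit is home with its origin at this point and its x along the box's x, either way round.
- socket2 (a point): centre of the mouth of socket 2 (box frame x = 27 mm, y = 0), 45 mm above the bench: hole 25.5 mm along the box's x by 19.5 mm along its y, 14 mm deep, chamfered 1.5 mm, in a black block 44 x 60 mm. All four sockets are alike. Axes as the box's. A unit is home with its origin at this point and its x along the box's x, either way round.
- socket3 (a point): centre of the mouth of socket 3 (box frame x = 81 mm, y = 0), 45 mm above the bench: hole 25.5 mm along the box's x by 19.5 mm along its y, 14 mm deep, chamfered 1.5 mm, in a black block 44 x 60 mm. All four sockets are alike. Axes as the box's. A unit is home with its origin at this point and its x along the box's x, either way round.
- old_relay0: Worn unit plugged into one of the sockets at the start: square-cornered relay, aluminium case 30 x 24 mm, 36 mm high. Plug below: 24 x 18 mm block, 13 mm deep, its last 4 mm 22 x 16 mm. Origin: centre of the shoulder between case and plug (13 mm above plug end); x along the 30 mm side, z up. 50 g, varies. May be absent.
- old_relay1: Worn unit plugged into one of the sockets at the start: square-cornered relay, aluminium case 30 x 24 mm, 36 mm high. Plug below: 24 x 18 mm block, 13 mm deep, its last 4 mm 22 x 16 mm. Origin: centre of the shoulder between case and plug (13 mm above plug end); x along the 30 mm side, z up. 50 g, varies. May be absent.
- can0: Worn unit plugged into one of the sockets at the start: round flasher can, 27 mm across up to 36 mm above the shoulder, on a 30 x 24 x 4 mm flange. Plug below: 24 x 18 mm block, 13 mm deep, its last 4 mm 22 x 16 mm. Origin: centre of the shoulder between case and plug (13 mm above plug end); x along the 30 mm side, z up. 50 g, varies. May be absent.
- can1: Worn unit plugged into one of the sockets at the start: round flasher can, 27 mm across up to 36 mm above the shoulder, on a 30 x 24 x 4 mm flange. Plug below: 24 x 18 mm block, 13 mm deep, its last 4 mm 22 x 16 mm. Origin: centre of the shoulder between case and plug (13 mm above plug end); x along the 30 mm side, z up. 50 g, varies. May be absent.
- new_relay0: New unit standing plug down in a pocket of the packing block: square-cornered relay, aluminium case 30 x 24 mm, 36 mm high. Plug below: 24 x 18 mm block, 13 mm deep, its last 4 mm 22 x 16 mm. Origin: centre of the shoulder between case and plug (13 mm above plug end); x along the 30 mm side, z up. 50 g, varies. May be absent.
- new_relay1: New unit standing plug down in a pocket of the packing block: square-cornered relay, aluminium case 30 x 24 mm, 36 mm high. Plug below: 24 x 18 mm block, 13 mm deep, its last 4 mm 22 x 16 mm. Origin: centre of the shoulder between case and plug (13 mm above plug end); x along the 30 mm side, z up. 50 g, varies. May be absent.
- new_relay2: New unit standing plug down in a pocket of the packing block: square-cornered relay, aluminium case 30 x 24 mm, 36 mm high. Plug below: 24 x 18 mm block, 13 mm deep, its last 4 mm 22 x 16 mm. Origin: centre of the shoulder between case and plug (13 mm above plug end); x along the 30 mm side, z up. 50 g, varies. May be absent.
- carrier: loose black packing block for the new relays, 180 mm along x, 84 mm along y, 17 mm high, 350 g, with a row of three pockets at x = -60, 0 and 60 mm, each 26 x 20 mm (x by y) and 14 mm deep; a relay standing in one has its shoulder on the block's top and its x along the block's. Pockets of absent relays are empty. Origin: centre of its underside; z up.
- scrap_tub: loose round white tub, 130 mm across and 75 mm high (120 mm across at the foot), wall 3 mm, floor 4 mm, 250 g. Origin: centre of its underside; z up.
- parts_tray: loose low grey rectangular open tray, 90 mm along x, 140 mm along y, 32 mm high, walls and floor 4 mm, 300 g. Origin: centre of its underside; z up.
- meter: bystander: yellow multimeter lying flat, 185 x 88 x 36 mm. Origin: centre of its underside, x along its length.
- reel: bystander: reel of solder standing on its flange, 60 mm across, 44 mm high. Origin: centre of its underside.
- driver: bystander: screwdriver lying beyond the hinge side of the box. Origin: on its underside; x along the tool towards its tip.
There are look-alikes about, which are no part of the job. What is shaped like the new_relay2 but blue is not meant.

How it is judged:
On the way, in this order (a step that is already met when the one before it is completed fails the run):
1. the cover is folded back to its stop (beyond 2.15 rad) (value of joint cover above 2.15 rad), for 0.2 s.
2. every pulled unit is in its container and every new relay is home in a socket (horizontal distance between each of old_relay0, old_relay1 and scrap_tub below 0.062 m and z of each of old_relay0, old_relay1 in the frame of scrap_tub below 0.072 m and x of can0 in the frame of parts_tray between -0.043 and 0.043 m and y of can0 in the frame of parts_tray between -0.068 and 0.068 m and z of each of can0, can1 in the frame of parts_tray below 0.032 m and x of can1 in the frame of parts_tray between -0.043 and 0.043 m and y of can1 in the frame of parts_tray between -0.068 and 0.068 m and ((horizontal distance between new_relay0 and socket0 below 0.004 m and z of new_relay0 in the frame of socket0 between -0.003 and 0.003 m and angle between the x axis of new_relay0 and the x axis of ctrl_box, either way round below 0.12 rad and angle between new_relay0's own z axis and vertical below 0.08 rad) or (horizontal distance between new_relay0 and socket1 below 0.004 m and z of new_relay0 in the frame of socket1 between -0.003 and 0.003 m and angle between the x axis of new_relay0 and the x axis of ctrl_box, either way round below 0.12 rad and angle between new_relay0's own z axis and vertical below 0.08 rad) or (horizontal distance between new_relay0 and socket2 below 0.004 m and z of new_relay0 in the frame of socket2 between -0.003 and 0.003 m and angle between the x axis of new_relay0 and the x axis of ctrl_box, either way round below 0.12 rad and angle between new_relay0's own z axis and vertical below 0.08 rad) or (horizontal distance between new_relay0 and socket3 below 0.004 m and z of new_relay0 in the frame of socket3 between -0.003 and 0.003 m and angle between the x axis of new_relay0 and the x axis of ctrl_box, either way round below 0.12 rad and angle between new_relay0's own z axis and vertical below 0.08 rad)) and ((horizontal distance between new_relay1 and socket0 below 0.004 m and z of new_relay1 in the frame of socket0 between -0.003 and 0.003 m and angle between the x axis of new_relay1 and the x axis of ctrl_box, either way round below 0.12 rad and angle between new_relay1's own z axis and vertical below 0.08 rad) or (horizontal distance between new_relay1 and socket1 below 0.004 m and z of new_relay1 in the frame of socket1 between -0.003 and 0.003 m and angle between the x axis of new_relay1 and the x axis of ctrl_box, either way round below 0.12 rad and angle between new_relay1's own z axis and vertical below 0.08 rad) or (horizontal distance between new_relay1 and socket2 below 0.004 m and z of new_relay1 in the frame of socket2 between -0.003 and 0.003 m and angle between the x axis of new_relay1 and the x axis of ctrl_box, either way round below 0.12 rad and angle between new_relay1's own z axis and vertical below 0.08 rad) or (horizontal distance between new_relay1 and socket3 below 0.004 m and z of new_relay1 in the frame of socket3 between -0.003 and 0.003 m and angle between the x axis of new_relay1 and the x axis of ctrl_box, either way round below 0.12 rad and angle between new_relay1's own z axis and vertical below 0.08 rad)) and ((horizontal distance between new_relay2 and socket0 below 0.004 m and z of new_relay2 in the frame of socket0 between -0.003 and 0.003 m and angle between the x axis of new_relay2 and the x axis of ctrl_box, either way round below 0.12 rad and angle between new_relay2's own z axis and vertical below 0.08 rad) or (horizontal distance between new_relay2 and socket1 below 0.004 m and z of new_relay2 in the frame of socket1 between -0.003 and 0.003 m and angle between the x axis of new_relay2 and the x axis of ctrl_box, either way round below 0.12 rad and angle between new_relay2's own z axis and vertical below 0.08 rad) or (horizontal distance between new_relay2 and socket2 below 0.004 m and z of new_relay2 in the frame of socket2 between -0.003 and 0.003 m and angle between the x axis of new_relay2 and the x axis of ctrl_box, either way round below 0.12 rad and angle between new_relay2's own z axis and vertical below 0.08 rad) or (horizontal distance between new_relay2 and socket3 below 0.004 m and z of new_relay2 in the frame of socket3 between -0.003 and 0.003 m and angle between the x axis of new_relay2 and the x axis of ctrl_box, either way round below 0.12 rad and angle between new_relay2's own z axis and vertical below 0.08 rad))), for 0.2 s.
At the end, for the whole second after the job is handed in: the cover is shut (under 0.04 rad); each new relay is in a socket, its shoulder within 3 mm of the socket's face, within 4 mm of its centre and in line with it; each pulled square relay lies inside the tub and each round can inside the tray, below their rims, at rest; tub and low tray stand upright (all of step 2 and value of joint cover below 0.04 rad and linear speed of each of old_relay0, old_relay1, can0, can1, new_relay0, new_relay1, new_relay2 below 0.03 m/s and angle between each of scrap_tub, parts_tray's own z axis and vertical below 0.15 rad); the robot touches nothing.
It fails at once if the multimeter is moved by more than 3 cm (distance of meter from where it was at the start of the episode above 0.03 m).
It fails at once if the solder reel is moved by more than 3 cm (distance of reel from where it was at the start of the episode above 0.03 m).
It fails at once if the screwdriver is moved by more than 3 cm (distance of driver from where it was at the start of the episode above 0.03 m).
Of old_relay0, old_relay1, can0, can1 only 2 to 3 are there at a start; the rules pass over those that are not, and their reading is None.
Of new_relay0, new_relay1, new_relay2 only 2 to 3 are there at a start; the rules pass over those that are not, and their reading is None.
At some moment in a run one of carrier, scrap_tub, parts_tray may be knocked a few centimetres aside while the robot is not near it.
It also fails if it takes over 210 s, if anything falls off the work surface, if the arm or the gripper's body presses on something with over 40 N, if the wrist force passes 120 N, or if a joint passes its speed limit or range.

## Working session

There is one attempt and no reset: what is moved stays moved. The work goes in short steps, Python scripts to look and compute and a tool call to move; the robot and the scene stay as the last step left them, time stands still between calls to the robot, and variables do not carry over. Pictures are saved under pics/ and viewed, at most 14 in all, crops included, and the job is handed in when it is done.

Besides the shell and the picture viewer there is one more tool, called after "Request:" as name([rows], argument=value, ...), one row to a line, values as JSON. servo_tool: Moves the arm, as the interface text tells. Its arguments: {"type":"object","properties":{"rows":{"type":"array","items":{"type":"array","items":{"type":"array","items":{"type":"number"}}}},"squeeze":{"type":"number"}},"required":["rows"]}

```bash
ls; mkdir -p pics
python3 - <<'E'
from station import manip
import cv2
print(manip.sense())
for n in("side","top"):
    im=manip.snapshot(n); cv2.imwrite(f"pics/{n}0.png",cv2.resize(im,(800,600),interpolation=cv2.INTER_CUBIC)); cv2.imwrite(f"raw_{n}0.png",im)
    c=manip.camera_info(n); print(c["K"],c["camera_from_world"])
E
```

```text
pics
{'t': 0.0, 'q': array([-1.48848655e+00,  5.28437624e-01,  1.43386972e+00, -7.02869733e-06,
        1.18137324e+00, -1.78466967e-01]), 'qd': array([ 0.00105185, -0.00014794, -0.00019461,  0.00012068,  0.00121368,
        0.00041495]), 'tau': array([ 5.40299607e-04, -4.42346191e+01, -1.78024435e+01, -1.55350854e-04,
        8.54240876e-03, -4.27979103e-06]), 'tcp_pos': array([ 0.16113672, -0.60319731,  0.24936145]), 'tool_rot': array([ 9.91510758e-01,  1.30020483e-01,  4.69271747e-05, -1.04291924e-03]), 'force': array([ 0.78822056, -0.26909623, -0.50422351]), 'ft_torque': array([ 0.00143326, -0.04160894,  0.00206778]), 'gripper_force': 0.0, 'finger_gap': 1.0018126447252138}
[[435.19200492   0.         256.14641128]
 [  0.         435.19200492 189.4545577 ]
 [  0.           0.           1.        ]] [[ 0.99715603 -0.07346071 -0.01683389 -0.58017891]
 [-0.06831323 -0.78668217 -0.613567    0.07274445]
 [ 0.03183015  0.61297201 -0.78946321  1.42139824]
 [ 0.          0.          0.          1.        ]]
[[357.5386108    0.         255.99050557]
 [  0.         357.5386108  191.61401802]
 [  0.           0.           1.        ]] [[-0.06129204 -0.99810342  0.00573175 -0.00545988]
 [-0.97202558  0.05838418 -0.22750289  0.61085572]
 [ 0.22673677 -0.01951552 -0.97376054  1.29681066]
 [ 0.          0.          0.          1.        ]]
```

View pics/side0.png

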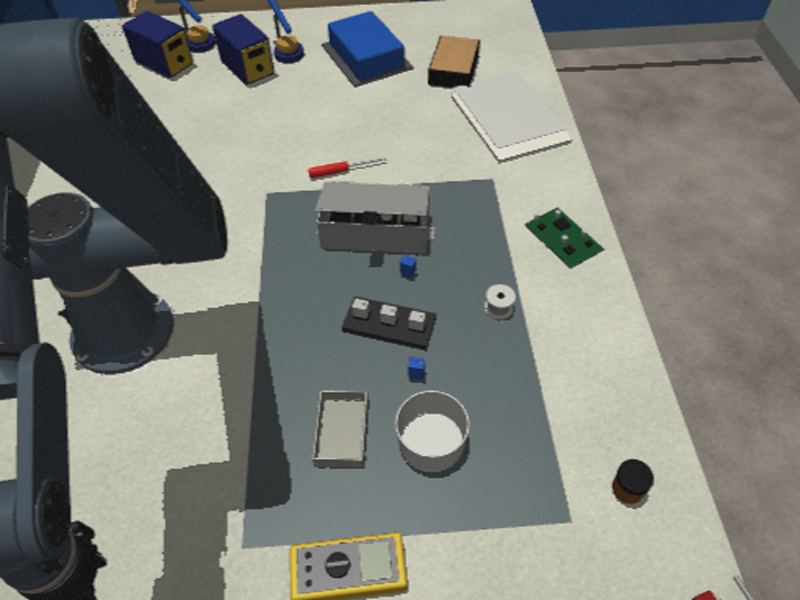

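View pics/top0.png

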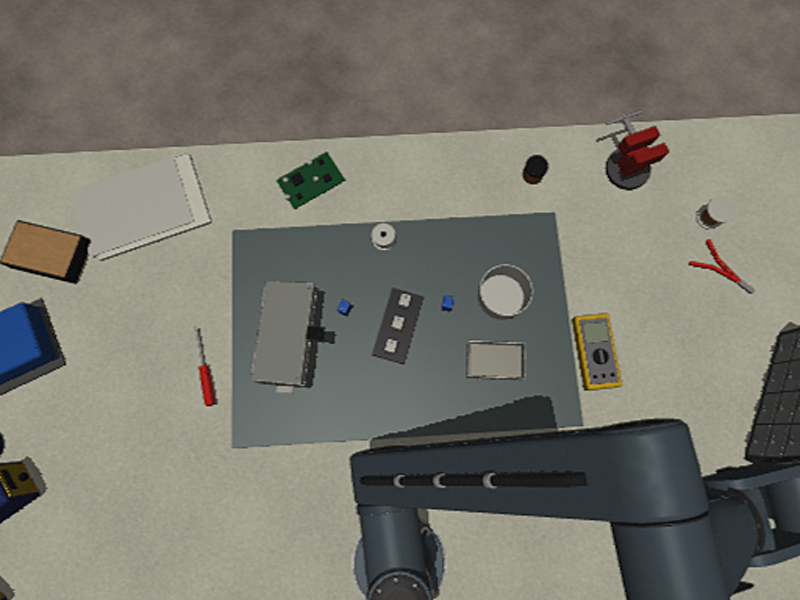

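Side view: box at (375,220) with cover ajar, tab at (376,258), block with new relays at (360,308), (389,314), (417,320); look-alikes are the blue relays at (408,266) and (417,368), excluded by colour. The tray is at (341,428), the tub at (432,430) and the meter at (348,566). I'll crop closer.

Run:
```python
import cv2,numpy as np
a=cv2.imread("raw_side0.png");b=cv2.imread("raw_top0.png")
f=lambda im,x,y,w,h:cv2.resize(im[y:y+h,x:x+w],(800,600),interpolation=cv2.INTER_CUBIC)
cv2.imwrite("pics/cs.png",f(a,190,110,144,108)) # scale 5.556
cv2.imwrite("pics/ct.png",f(b,155,165,128,96)) # 6.25
```

```text
(no output)
```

View pics/cs.png

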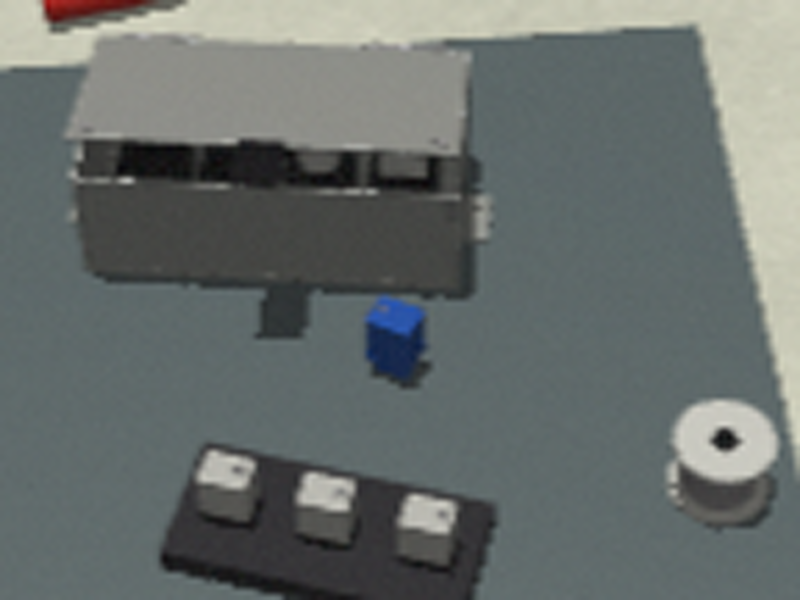

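View pics/ct.png

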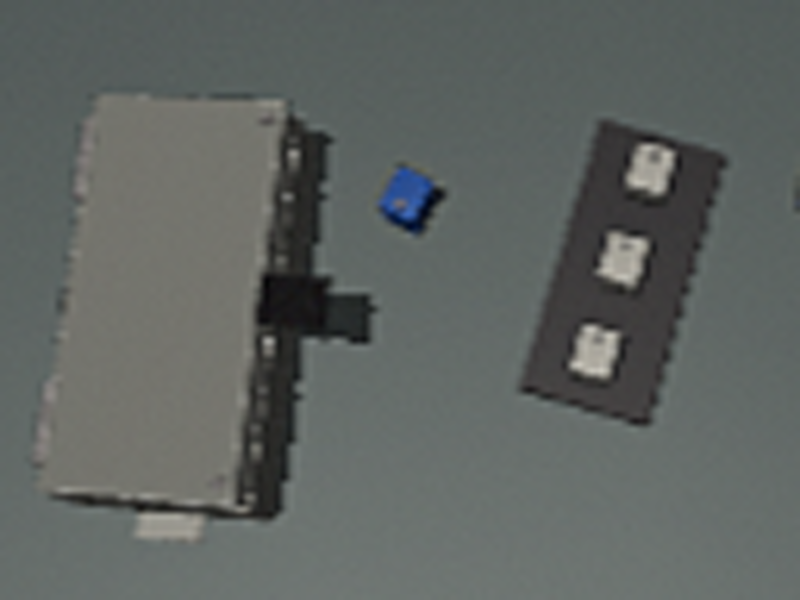

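```bash
cat > h.py <<'E'
import numpy as np
from scipy.optimize import least_squares
from station import manip
C={n:manip.camera_info(n) for n in("side","top")}
def proj(n,P):
    c=C[n];P=np.atleast_2d(P);q=(c["camera_from_world"]@np.c_[P,np.ones(len(P))].T)[:3]
    return (c["K"]@(q/q[2]))[:2].T
def raw(p,x0,y0,s): p=np.array(p,float);return (p+.5)/s-.5+np.array([x0,y0])
def ray(n,p,z):
    c=C[n];M=c["camera_from_world"];R=M[:3,:3];o=-R.T@M[:3,3]
    d=R.T@np.linalg.inv(c["K"])@np.r_[p,1];return o+d*(z-o[2])/d[2]
def world(x,L):
    c,s=np.cos(x[2]),np.sin(x[2]);L=np.atleast_2d(L).astype(float)
    return np.c_[x[0]+c*L[:,0]-s*L[:,1],x[1]+s*L[:,0]+c*L[:,1],L[:,2]]
def lid(th,x,r,h):  # cover-plane point
    return [x,.062-r*np.cos(th)-h*np.sin(th)*-1*-1,.0865+r*np.sin(th)+h*np.cos(th)]
E
python3 - <<'E'
from h import *
S=lambda p:raw(p,190,110,800/144); T=lambda p:raw(p,155,165,6.25)
def fb(x):
    th=x[3];W=lambda L:world(x,[L])[0];r=[]
    def lidp(xx,rr,h): return [xx,.062-rr*np.cos(th)+h*np.sin(th),.0865+rr*np.sin(th)+h*np.cos(th)]
    for n,px,L in [("side",S((97,275)),[-.12,-.062,0]),("side",S((470,295)),[.12,-.062,0]),
      ("side",S((78,180)),[-.12,-.062,.086]),("side",S((468,192)),[.12,-.062,.086]),
      ("side",S((68,136)),lidp(-.12,.124,0)),("side",S((467,150)),lidp(.12,.124,0)),
      ("top",T((100,96)),lidp(.12,0,.004)),("top",T((44,490)),lidp(-.12,0,.004)),
      ("top",T((288,103)),lidp(.12,.124,.004)),("top",T((238,505)),lidp(-.12,.124,.004)),("side",S((98,38)),lidp(-.12,0,.004)),("side",S((470,52)),lidp(.12,0,.004)),
      ("top",T((328,290)),lidp(0.0,.166,.006))]:
        r.append(proj(n,W(L))[0]-px)
    return np.ravel(r)
s=least_squares(fb,[.6,.1,0,.2],loss="soft_l1");print("box",s.x.round(4),fb(s.x).reshape(-1,2).round(1).tolist())
th=s.x[3]
for nm,L in [("tab",[0,.062-.150*np.cos(th)+.003*np.sin(th),.0865+.15*np.sin(th)+.003*np.cos(th)]),("hinge",[0,.062,.0865])]+[(f"s{i}",[-.081+.054*i,0,.045]) for i in range(4)]: print(nm,world(s.x,[L])[0].round(4))
def fc(x):
    L=[[-.09,.042,.017],[.09,.042,.017],[.09,-.042,.017],[-.09,-.042,.017]];R=[[-.06,0,.053],[0,0,.053],[.06,0,.053]]
    t=proj("top",world(x,L+R))-T([(522,388),(603,118),(728,157),(648,425),(597,350),(624,258),(653,167)])
    d=proj("side",world(x,L[:2]+[L[3]]+R))-S([(205,443),(495,507),(165,562),(227,465),(327,490),(428,512)])
    return np.r_[t.ravel(),d.ravel()]
s=least_squares(fc,[.6,-.1,-.2],loss="soft_l1");print("car",s.x.round(4),s.fun.round(1).tolist());print(world(s.x,[[-.06,0,.017],[0,0,.017],[.06,0,.017]]).round(4))
F=lambda p:raw(p,0,0,1.5625)
for n,p in [("side",[(320,392),(367,391),(365,466),(315,466)]),("top",[(467,342),(522,341),(525,377),(467,378)])]:
    print("tray",[ray(n,F(q),.032)[:2].round(3).tolist() for q in p])
print("tub",ray("side",F((433,423)),.075)[:2],ray("top",F((506,290)),.075)[:2])
print("reel",ray("top",F((384,235)),.044)[:2],"meter",[ray("top",F(q),.036)[:2].round(3).tolist() for q in[(575,316),(610,314),(621,386),(585,389)]],"driver",ray("top",F((208,388)),.02),ray("top",F((197,328)),.02))
for p in[(345,308),(448,303)]:print("blue",ray("top",F(p),.03))
E
```

```text
box [ 0.5435  0.2351 -0.137   0.2837] [[-1.2, 0.8], [-1.0, -0.3], [-0.5, 1.1], [-0.3, 1.4], [0.3, 0.6], [0.1, 0.5], [-0.8, -0.3], [-0.4, 0.2], [-1.0, -1.5], [-0.5, -0.5], [0.6, 0.5], [0.8, 0.1], [-0.6, 0.7]]
tab [0.5324 0.1547 0.1314]
hinge [0.552  0.2965 0.0865]
s0 [0.4633 0.2462 0.045 ]
s1 [0.5167 0.2388 0.045 ]
s2 [0.5702 0.2314 0.045 ]
s3 [0.6237 0.224  0.045 ]
car [ 0.5568 -0.0334 -0.3446] [-0.5, 0.1, -0.4, 0.2, -0.2, -0.3, 0.1, 0.2, -0.1, 0.4, 0.0, 0.3, -0.3, 0.2, 0.1, 0.2, 0.6, -0.1, -0.8, -1.2, 0.2, 1.3, 0.3, 0.7, 0.5, 0.6]
[[ 0.5003 -0.0132  0.017 ]
 [ 0.5568 -0.0334  0.017 ]
 [ 0.6132 -0.0537  0.017 ]]
tray [[0.415, -0.199], [0.504, -0.204], [0.494, -0.354], [0.406, -0.347]]
tray [[0.501, -0.202], [0.495, -0.338], [0.407, -0.335], [0.413, -0.194]]
tub [ 0.61809255 -0.30299653] [ 0.61711378 -0.30264669]
reel [ 0.78809472 -0.01181247] meter [[0.549, -0.476], [0.549, -0.565], [0.37, -0.565], [0.369, -0.477]] driver [0.42799702 0.43931056 0.02      ] [0.57895101 0.46924885 0.02      ]
blue [0.60571312 0.09657054 0.03      ]
blue [ 0.60302455 -0.1628199   0.03      ]
```

Measurements agree with the given sizes: the box pose fits to about 1 px, and the tab is at (0.532, 0.155, 0.131). I'll turn the tool to line up with the box and go above the tab.

Request:
servo_tool([
  [[0,0,-6.72,0,0,0,0.2],[0,0,-6.72,0,0,0,0.2],[0,0,-6.72,0,0,0,0.2],[0,0,-6.72,0,0,0,0.2],[0,0,-6.72,0,0,0,0.2],[0,0,-6.72,0,0,0,0.2],[0,0,-6.72,0,0,0,0.2],[0,0,-6.72,0,0,0,0.2]],
], squeeze=40)

```text
t: 0.77
tcp_pos: [0.1612, -0.6034, 0.2497]
tool_rot: [0.824, 0.567, 0.0, -0.001]
force: [0.1, -0.3, -0.2]
finger_gap: 0.6
gripper_force: 0.0
```

Request:
servo_tool([
  [[0,0,-6.72,0,0,0,0.2],[0,0,-6.72,0,0,0,0.2],[0,0,0,0.038,0.02,0,0.2],[0,0,0,0.038,0.02,0,0.2],[0,0,0,0.038,0.02,0,0.2],[0,0,0,0.038,0.02,0,0.2],[0,0,0,0.038,0.02,0,0.2],[0,0,0,0.038,0.02,0,0.2]],
])

```text
t: 1.43
tcp_pos: [0.3074, -0.3986, 0.25]
tool_rot: [0.754, 0.657, 0.0, -0.0]
force: [0.8, -0.6, 0.3]
finger_gap: 0.602
gripper_force: 0.0
```

Request:
servo_tool([
  [[0,0,0,0.038,0.02,0,0.2],[0,0,0,0.038,0.02,0,0.2],[0,0,0,0.038,0.02,0,0.2],[0,0,0,0.038,0.02,0,0.2],[0,0,0,0.038,0.01,0,0.2],[0,0,0,0.038,0.01,0,0.2],[0,0,0,0.038,0.01,0,0.2],[0,0,0,0.038,0.01,0,0.2]],
])

```text
t: 2.1
tcp_pos: [0.4644, -0.118, 0.2501]
tool_rot: [0.754, 0.657, -0.0, -0.0]
force: [0.5, -0.6, -0.6]
finger_gap: 0.596
gripper_force: 0.0
```

Request:
servo_tool([
  [[0,0,0,0.038,0.01,0,0.2],[0,0,0,0.038,0.01,0,0.2],[0,0,0,0.038,0,0,0.2],[0,0,0,0.038,0,0,0.2],[0,0,0,0.038,0,0.02,0.2],[0,0,0,0.038,0,0.02,0.2],[0,0,0,0.015,0.004,0.02,0.2],[0,0,0,0,0,0,0.2]],
])

```text
t: 2.77
tcp_pos: [0.5189, 0.1184, 0.188]
tool_rot: [0.752, 0.659, -0.002, -0.002]
force: [-0.1, -0.2, -1.2]
finger_gap: 0.603
gripper_force: 0.0
```

```bash
cat >> h.py <<'E'
BOX=[.5435,.2351,-.137]
def st(target=None,a=None):
    s=manip.sense();from scipy.spatial.transform import Rotation as R
    r=R.from_quat(s["tool_rot"]);X=r.as_matrix()[:,0]
    print("t",round(s["t"],2),"p",s["tcp_pos"].round(4),"a",round(np.arctan2(X[1],X[0]),4),"gap",round(s["finger_gap"],3),"gf",round(s["gripper_force"],1),"F",s["force"].round(1),"q6",round(s["q"][5],2))
    if target is not None: print("delta tool",(r.inv().apply(np.array(target)-s["tcp_pos"])).round(4))
    if a is not None: print("turn tz deg",np.degrees((-(a-np.arctan2(X[1],X[0]))+np.pi)%(2*np.pi)-np.pi).round(2))
    return s
E
python3 -c "
from h import *
st([.5324,.1547,.1314],1.434)"
```

```text
t 2.77 p [0.5189 0.1184 0.188 ] a 1.4383 gap 0.603 gf 0.0 F [-0.1 -0.2 -1.2] q6 0.15
delta tool [0.0378 0.0089 0.0565]
turn tz deg 0.24
```

Request:
servo_tool([
  [[0,0,0,0.019,0.0045,0.016,0.2],[0,0,0,0.019,0.0045,0,0.2],[0,0,0,0,0,0.02,0.2],[0,0,0,0,0,0.02,0.2],[0,0,0,0,0,0,-0.5],[0,0,0,0,0,0,-0.5],[0,0,0,0,0,0,-0.5],[0,0,0,0,0,0,-0.5]],
])

```text
t: 3.43
tcp_pos: [0.5277, 0.1514, 0.1343]
tool_rot: [0.755, 0.656, -0.006, -0.006]
force: [-8.4, 4.1, -2.7]
finger_gap: 0.337
gripper_force: 40.4
```

```bash
python3 -c "
from h import *
st([.5324,.1547,.1314],1.434)
th=.2837;k=14
d=(2.33-th)/k
for i in range(k):
    a=th+i*d;b=a+d
    p=lambda t:np.array([-.15*np.cos(t)+.003*np.sin(t),-(.15*np.sin(t)+.003*np.cos(t))])
    print((p(b)-p(a)).round(4))
"
```

```text
t 3.43 p [0.5277 0.1514 0.1343] a 1.4313 gap 0.337 gf 40.4 F [-8.4  4.1 -2.7] q6 0.21
delta tool [0.004  0.0043 0.0028]
turn tz deg -0.15
[ 0.0081 -0.0204]
[ 0.0109 -0.019 ]
[ 0.0136 -0.0172]
[ 0.0159 -0.015 ]
[ 0.018  -0.0125]
[ 0.0196 -0.0098]
[ 0.0208 -0.0068]
[ 0.0216 -0.0037]
[ 0.0219 -0.0005]
[0.0217 0.0027]
[0.0211 0.0058]
[0.0201 0.0088]
[0.0186 0.0116]
[0.0167 0.0142]
```

Request:
servo_tool([
  [[0,0,0,0.008,-0.002,-0.0204,-0.5],[0,0,0,0.011,-0.002,-0.019,-0.5],[0,0,0,0.0136,0,-0.017,-0.5],[0,0,0,0.016,0,-0.015,-0.5],[0,0,0,0.018,0,-0.0125,-0.5],[0,0,0,0,0,0,-0.5]],
])

```text
t: 3.93
tcp_pos: [0.5378, 0.2187, 0.2224]
tool_rot: [0.754, 0.657, -0.002, -0.001]
force: [-6.4, -1.6, 3.0]
finger_gap: 0.334
gripper_force: 41.1
```

```bash
python3 -c "
from h import *
s=st()
w=s['tcp_pos'];c,k=np.cos(-.137),np.sin(-.137);d=w[:2]-np.array(BOX[:2])
L=[c*d[0]+k*d[1],-k*d[0]+c*d[1]];print(L,np.hypot(L[1]-.062,w[2]-.0865),np.arctan2(w[2]-.0865,.062-L[1]))
"
```

```text
t 3.93 p [0.5378 0.2187 0.2224] a 1.434 gap 0.334 gf 41.1 F [-6.4 -1.6  3. ] q6 0.33
[np.float64(-0.003370668149310215), np.float64(-0.01703500726735538)] 0.1571734772796041 1.0439011299222771
```

Request:
servo_tool([
  [[0,0,0,0.02,-0.001,-0.01,-0.5],[0,0,0,0.021,-0.001,-0.007,-0.5],[0,0,0,0.022,0,-0.0037,-0.5],[0,0,0,0.022,0,-0.0005,-0.5],[0,0,0,0.022,0,0.0027,-0.5],[0,0,0,0.021,0,0.006,-0.5],[0,0,0,0.02,0,0.009,-0.5],[0,0,0,0.0186,0,0.0116,-0.5]],
])

```text
t: 4.6
tcp_pos: [0.5622, 0.3838, 0.2139]
tool_rot: [0.754, 0.657, 0.002, 0.001]
force: [-0.3, -0.5, -0.4]
finger_gap: 0.253
gripper_force: 0.0
```

Request:
servo_tool([
  [[0,0,0,0.016,0,0.014,-0.5],[0,0,0,0.006,0,0.006,-0.5],[0,0,0,0,0,0,-0.5],[0,0,0,0,0,0,-0.5],[0,0,0,0,0,0,-0.5]],
])

```text
t: 5.02
tcp_pos: [0.5645, 0.4041, 0.1926]
tool_rot: [0.754, 0.657, 0.0, 0.0]
force: [-0.0, -0.1, -0.6]
finger_gap: 0.248
gripper_force: 0.0
```

```bash
python3 -c "
from h import *
s=st()
w=s['tcp_pos'];c,k=np.cos(-.137),np.sin(-.137);d=w[:2]-np.array(BOX[:2])
L=[c*d[0]+k*d[1],-k*d[0]+c*d[1]];print(L,np.hypot(L[1]-.062,w[2]-.0865),np.arctan2(w[2]-.0865,.062-L[1]))
"
```

```text
t 5.02 p [0.5645 0.4041 0.1926] a 1.4327 gap 0.248 gf 0.0 F [-0.  -0.1 -0.6] q6 0.6
[np.float64(-0.002254040515594514), np.float64(0.17030622153417588)] 0.15158618657674422 2.366685630787487
```

Run:
```python
from h import *;import cv2
a=manip.snapshot("side");b=manip.snapshot("top")
cv2.imwrite("raw_side1.png",a);cv2.imwrite("raw_top1.png",b)
f=lambda im,x,y,w,h:cv2.resize(im[y:y+h,x:x+w],(400,600),interpolation=cv2.INTER_CUBIC)
cv2.imwrite("pics/c1.png",np.hstack([f(a,190,70,80,120),f(b,145,165,80,120)]))
```

```text
(no output)
```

View pics/c1.png

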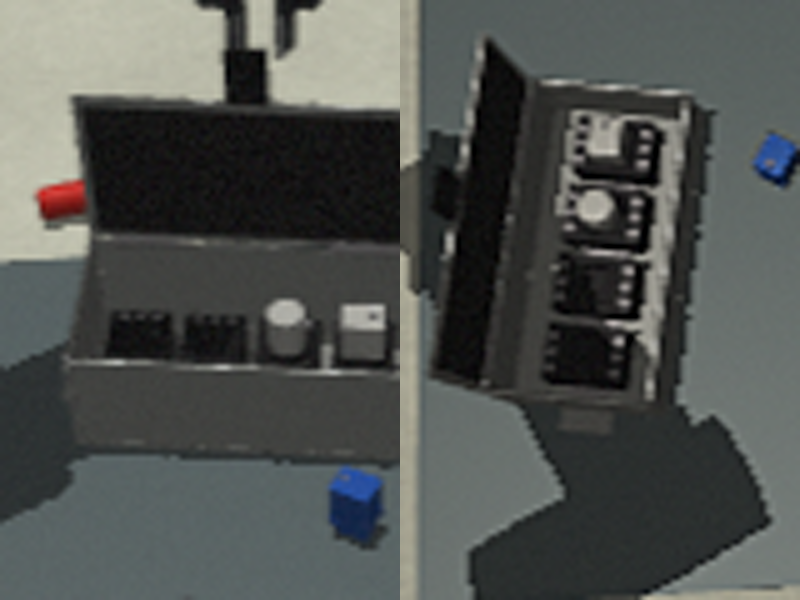

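Run:
```python
from h import *
S=lambda p:raw(p,190,70,5); T=lambda p:raw((p[0]-400,p[1]),145,165,5)
def fb(x):
    th=x[3];r=[]
    lidp=lambda xx,rr,h:[xx,.062-rr*np.cos(th)+h*np.sin(th),.0865+rr*np.sin(th)+h*np.cos(th)]
    for n,px,L in [("side",S((70,360)),[-.12,-.062,.086]),("side",S((80,443)),[-.12,-.062,0]),
     ("side",S((286,311)),[.027,0,.081]),("side",S((361,318)),[.081,0,.081]),("top",T((595,206)),[.027,0,.081]),("top",T((606,137)),[.081,0,.081]),
     ("top",T((693,97)),[.12,-.062,.086]),("top",T((670,402)),[-.12,-.062,.086]),
     ("side",S((78,97)),lidp(-.12,.124,0)),("side",S((97,238)),lidp(-.12,0,0)),("top",T((487,37)),lidp(.12,.124,0)),("top",T((435,378)),lidp(-.12,.124,0)),("top",T((487,388)),lidp(-.12,0,0)),("side",S((245,52)),lidp(0,.166,.003))]:
        r.append(proj(n,world(x,[L]))[0]-px)
    return np.ravel(r)
s=least_squares(fb,[.5435,.235,-.137,2],loss="soft_l1");print("box",s.x.round(4),fb(s.x).reshape(-1,2).round(1).tolist())
th=s.x[3];print("tab",world(s.x,[[0,.062-.15*np.cos(th)+.003*np.sin(th),.0865+.15*np.sin(th)+.003*np.cos(th)]]))
J=s.jac
for i in range(4):print(world(s.x,[[-.081+.054*i,0,.045]])[0].round(4))
```

```text
box [ 0.5426  0.2361 -0.1526  1.5832] [[-0.9, 0.9], [-0.2, 1.1], [0.5, 0.8], [0.9, 0.1], [0.1, -0.2], [-0.2, -0.3], [-0.2, -1.1], [-3.8, 1.4], [-1.0, 0.7], [-1.0, 0.2], [0.0, -1.4], [-0.5, -0.3], [-1.0, 1.0], [0.6, 0.2]]
tab [[0.5527957  0.30220516 0.23645143]]
[0.4626 0.2484 0.045 ]
[0.5159 0.2402 0.045 ]
[0.5693 0.232  0.045 ]
[0.6227 0.2238 0.045 ]
```

The cover stopped upright (about 1.58 rad) where the tab slid out of the pads. Sockets 0 and 1 are empty, the can is in socket 2 and the relay in socket 3. I'll go over the top and push the cover back from the front.

Request:
servo_tool([
  [[0,0,0,0,0,-0.035,-0.5],[0,0,0,0,0,-0.035,-0.5],[0,0,0,0,0,-0.025,-0.5],[0,0,0,-0.038,0,0,-0.5],[0,0,0,-0.038,0,0,-0.5],[0,0,0,-0.038,0,0,-0.5],[0,0,0,-0.038,0,0,-0.5],[0,0,0,-0.038,0,0,-0.5]],
])

```text
t: 5.78
tcp_pos: [0.5374, 0.2149, 0.2874]
tool_rot: [0.754, 0.657, 0.001, 0.001]
force: [-0.1, -0.3, -0.3]
finger_gap: 0.251
gripper_force: 0.0
```

Request:
servo_tool([
  [[0,0,0,0,0,0.032,-0.5],[0,0,0,0,0,0.032,-0.5],[0,0,0,0.02,0,0,-0.5],[0,0,0,0.02,0,0,-0.5],[0,0,0,0.02,0,0,-0.5],[0,0,0,0.016,0,0.002,-0.5],[0,0,0,0.016,0,0.004,-0.5],[0,0,0,0.016,0,0.006,-0.5]],
])

```text
t: 6.45
tcp_pos: [0.5537, 0.3244, 0.2115]
tool_rot: [0.754, 0.657, 0.001, 0.001]
force: [0.3, -2.3, 2.5]
finger_gap: 0.248
gripper_force: 1.4
```

Request:
servo_tool([
  [[0,0,0,0.016,0,0.008,-0.5],[0,0,0,0.016,0,0.01,-0.5],[0,0,0,0.01,0,0.004,-0.5],[0,0,0,0,0,0,-0.5]],
])

```text
t: 6.78
tcp_pos: [0.558, 0.365, 0.1873]
tool_rot: [0.753, 0.658, -0.003, 0.002]
force: [-1.3, -6.6, 4.0]
finger_gap: 0.25
gripper_force: 3.4
```

```bash
cat >> h.py <<'E'
BOX=[.543,.2356,-.147]
def boxf(p):
    c,s=np.cos(BOX[2]),np.sin(BOX[2]);d=np.array(p[:2])-BOX[:2]
    return np.array([c*d[0]+s*d[1],-s*d[0]+c*d[1],p[2]]).round(4)
E
python3 -c "
from h import *
s=st();print(boxf(s['tcp_pos']))"
```

```text
t 6.78 p [0.558  0.365  0.1873] a 1.4362 gap 0.25 gf 3.4 F [-1.3 -6.6  4. ] q6 0.55
[-0.0041  0.1302  0.1873]
```

Request:
servo_tool([
  [[0,0,0,0.007,0,0,-0.5],[0,0,0,0.004,0,0,-0.5],[0,0,0,0,0,0,-0.5]],
])

```text
t: 7.03
tcp_pos: [0.5582, 0.366, 0.1873]
tool_rot: [0.753, 0.658, -0.012, 0.007]
force: [-3.1, -28.4, 12.6]
finger_gap: 0.249
gripper_force: 14.5
```

Request:
servo_tool([
  [[0,0,0,-0.03,0,0,-0.5],[0,0,0,-0.038,0,-0.01,0.3],[0,0,0,-0.038,0,-0.01,0.3],[0,0,0,-0.035,0,-0.01,0.3],[0,0,-6.88,0,0,0,0.3],[0,0,-6.88,0,0,0,0.3],[0,0,-6.88,0,0,0,0.3],[0,0,-6.88,0,0,0,0.3]],
])

```text
t: 7.7
tcp_pos: [0.5402, 0.2372, 0.2172]
tool_rot: [0.574, 0.819, -0.0, -0.001]
force: [1.2, -0.1, -0.5]
finger_gap: 0.651
gripper_force: 0.0
```

Request:
servo_tool([
  [[0,0,-6.88,0,0,0,0.3],[0,0,-6.88,0,0,0,0.3],[0,0,-6.88,0,0,0,0.3],[0,0,-6.88,0,0,0,0.3],[0,0,-6.88,0,0,0,0.3],[0,0,-6.88,0,0,0,0.3],[0,0,-6.88,0,0,0,0.3],[0,0,-6.88,0,0,0,0.3]],
])

```text
t: 8.37
tcp_pos: [0.54, 0.2377, 0.2169]
tool_rot: [0.13, 0.992, 0.0, -0.001]
force: [0.2, -0.6, -0.2]
finger_gap: 0.649
gripper_force: 0.0
```

Request:
servo_tool([
  [[0,0,-6.88,0,0,0,0.3],[0,0,0,0,0,0,0.3]],
])

```text
t: 8.53
tcp_pos: [0.54, 0.2376, 0.217]
tool_rot: [0.072, 0.997, 0.0, -0.001]
force: [0.5, -0.3, -0.2]
finger_gap: 0.648
gripper_force: 0.0
```

Run:
```python
from h import *;import cv2
st([*world(BOX,[[.027,0,0]])[0,:2],.12],2.995)
a=manip.snapshot("side");b=manip.snapshot("top")
cv2.imwrite("raw_side2.png",a);cv2.imwrite("raw_top2.png",b)
f=lambda im,x,y,w,h:cv2.resize(im[y:y+h,x:x+w],(400,600),interpolation=cv2.INTER_CUBIC)
cv2.imwrite("pics/c2.png",np.hstack([f(a,200,80,80,120),f(b,145,165,80,120)]))
```

```text
t 8.53 p [0.54   0.2376 0.217 ] a 2.9969 gap 0.648 gf 0.0 F [ 0.5 -0.3 -0.2] q6 -1.2
delta tool [-0.0305 -0.0016  0.0969]
turn tz deg 0.11
```

View pics/c2.png

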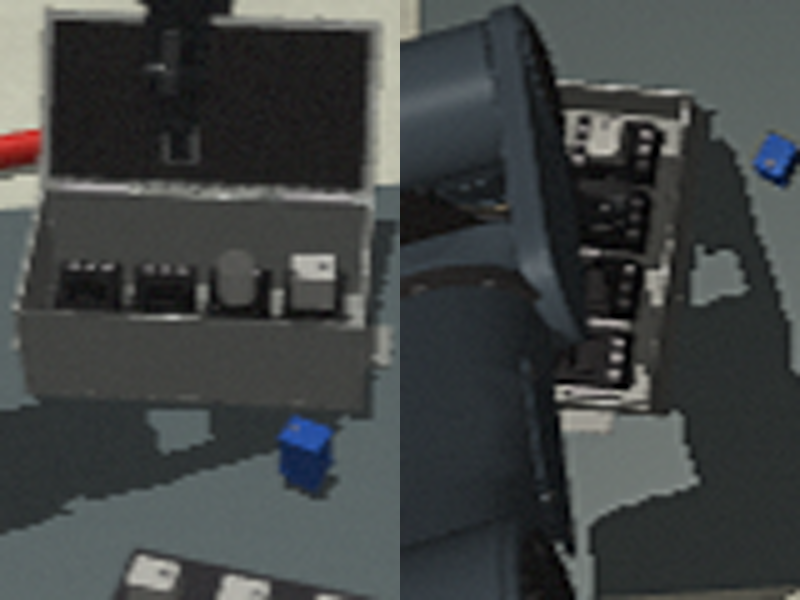

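Cover is at its stop (28 N push-back, no motion). Next, pull the can from socket 2.

Request:
servo_tool([
  [[0,0,0,-0.029,-0.0016,0.035,0.3],[0,0,0,0,0,0.035,0.3],[0,0,0,0,0,0.035,0.3],[0,0,0,0,0,0.02,0.3],[0,0,0,0,0,0.02,0.3],[0,0,0,0,0,0,0.3],[0,0,0,0,0,0,-0.8],[0,0,0,0,0,0,-0.8]],
], squeeze=50)

```text
t: 9.3
tcp_pos: [0.5675, 0.2319, 0.077]
tool_rot: [0.074, 0.997, 0.0, 0.001]
force: [0.6, 1.6, 0.4]
finger_gap: 0.377
gripper_force: 0.1
```

Request:
servo_tool([
  [[0,0,0,0,0,0,-0.8],[0,0,0,0,0,0,-0.8],[0,0,0,0,0,0,-0.8]],
])

```text
t: 9.55
tcp_pos: [0.5684, 0.2333, 0.0784]
tool_rot: [0.074, 0.997, 0.002, 0.002]
force: [0.9, 5.1, -1.3]
finger_gap: 0.298
gripper_force: 49.2
```

Run:
```python
from h import *
s=st();print(boxf(s['tcp_pos']))
```

```text
t 9.55 p [0.5684 0.2333 0.0784] a 2.9934 gap 0.298 gf 49.2 F [ 0.9  5.1 -1.3] q6 -1.22
[0.0254 0.0015 0.0784]
```

Can gripped (25 mm opening). Lift it and carry it to the tray.

Request:
servo_tool([
  [[0,0,0,0,0.0015,-0.015,-0.8],[0,0,0,0,0,-0.02,-0.8],[0,0,0,0,0,-0.03,-0.8],[0,0,0,0,0,-0.035,-0.8],[0,0,0,0,0,-0.03,-0.8],[0,0,0,0.003,-0.037,0,-0.8],[0,0,0,0.003,-0.037,0,-0.8],[0,0,0,0.003,-0.037,0,-0.8]],
])

```text
t: 10.22
tcp_pos: [0.5422, 0.1239, 0.209]
tool_rot: [0.072, 0.997, -0.0, 0.003]
force: [0.5, -0.3, -0.9]
finger_gap: 0.298
gripper_force: 49.7
```

Request:
servo_tool([
  [[0,0,0,0.003,-0.037,0,-0.8],[0,0,0,0.003,-0.037,0,-0.8],[0,0,0,0.003,-0.037,0,-0.8],[0,0,0,0.003,-0.037,0,-0.8],[0,0,0,0.003,-0.037,0,-0.8],[0,0,0,0.003,-0.037,0,-0.8],[0,0,0,0.003,-0.037,0,-0.8],[0,0,0,0.003,-0.037,0,-0.8]],
])

```text
t: 10.88
tcp_pos: [0.4745, -0.1668, 0.208]
tool_rot: [0.074, 0.997, -0.001, 0.001]
force: [0.0, 0.3, -0.5]
finger_gap: 0.296
gripper_force: 49.8
```

Request:
servo_tool([
  [[0,0,0,0.003,-0.037,0,-0.8],[0,0,0,0.003,-0.037,0,-0.8],[0,0,0,0,-0.034,0,-0.8],[0,0,0,0,0,0.02,-0.8]],
])

```text
t: 11.22
tcp_pos: [0.4558, -0.2803, 0.1913]
tool_rot: [0.076, 0.997, -0.007, 0.006]
force: [0.5, -0.5, -0.3]
finger_gap: 0.293
gripper_force: 49.8
```

Run:
```python
from h import *;import cv2
st([.454,-.271,.054])
a=manip.snapshot("side");cv2.imwrite("raw_side3.png",a);b=manip.snapshot("top")
f=lambda im,x,y,w,h:cv2.resize(im[y:y+h,x:x+w],(400,600),interpolation=cv2.INTER_CUBIC)
cv2.imwrite("pics/c3.png",np.hstack([f(a,190,190,100,150),f(b,260,130,100,150)]))
```

```text
t 11.22 p [ 0.4558 -0.2803  0.1913] a 2.9893 gap 0.293 gf 49.8 F [ 0.5 -0.5 -0.3] q6 -2.18
delta tool [0.005  0.0106 0.1371]
```

View pics/c3.png

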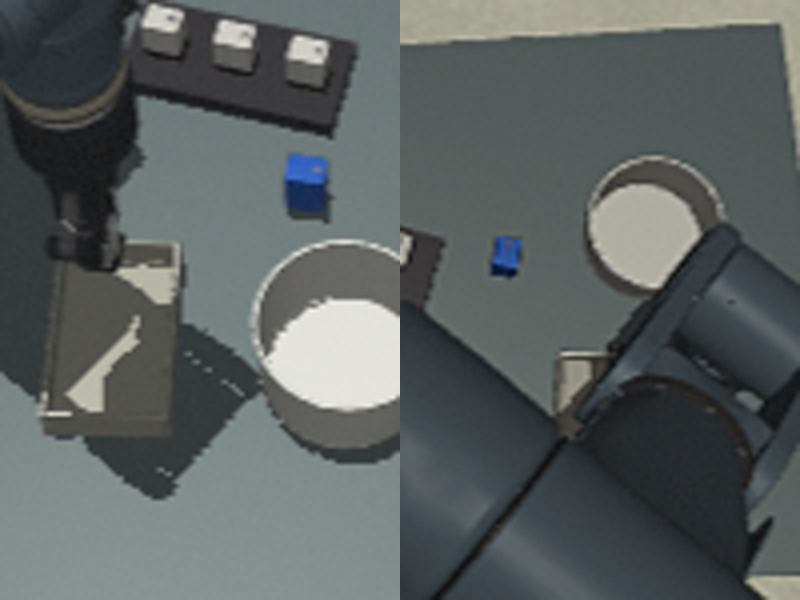

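Tray and tub have not moved. Lower the can in and release it.

Request:
servo_tool([
  [[0,0,0,0.005,0.008,0.035,-0.8],[0,0,0,0,0,0.035,-0.8],[0,0,0,0,0,0.035,-0.8],[0,0,0,0,0,0.02,-0.8],[0,0,0,0,0,0.008,-0.8],[0,0,0,0,0,0,-0.8],[0,0,0,0,0,0,0],[0,0,0,0,0,0,0]],
])

```text
t: 11.98
tcp_pos: [0.4504, -0.2626, 0.0551]
tool_rot: [0.073, 0.997, -0.001, 0.001]
force: [-0.7, 0.5, 0.2]
finger_gap: 0.497
gripper_force: 0.0
```

Request:
servo_tool([
  [[0,0,0,0,0,0,0],[0,0,0,0,0,-0.02,0],[0,0,0,0,0,-0.035,0],[0,0,0,0,0,-0.035,0.3],[0,0,0,0,0,-0.035,0.3],[0,0,0,0,0,-0.025,0.3],[0,0,0,-0.009,0.037,0,0.3],[0,0,0,-0.009,0.037,0,0.3]],
])

```text
t: 12.65
tcp_pos: [0.4796, -0.1935, 0.2072]
tool_rot: [0.076, 0.997, -0.002, 0.004]
force: [-0.2, -0.0, -1.0]
finger_gap: 0.646
gripper_force: 0.0
```

Request:
servo_tool([
  [[0,0,0,-0.009,0.037,0,0.3],[0,0,0,-0.009,0.037,0,0.3],[0,0,0,-0.009,0.037,0,0.3],[0,0,0,-0.009,0.037,0,0.3],[0,0,0,-0.009,0.037,0,0.3],[0,0,0,-0.009,0.037,0,0.3],[0,0,0,-0.007,0.037,0,0.3],[0,0,0,-0.007,0.037,0,0.3]],
])

```text
t: 13.32
tcp_pos: [0.5891, 0.0932, 0.2049]
tool_rot: [0.073, 0.997, 0.0, 0.001]
force: [0.3, -0.8, -0.4]
finger_gap: 0.65
gripper_force: 0.0
```

Request:
servo_tool([
  [[0,0,0,-0.007,0.036,0,0.3],[0,0,0,-0.007,0.036,0,0.3],[0,0,0,0,0.036,0,0.3],[0,0,0,0,0,0,0.3]],
])

```text
t: 13.65
tcp_pos: [0.6191, 0.2027, 0.205]
tool_rot: [0.071, 0.997, 0.002, 0.002]
force: [0.6, 0.0, 0.3]
finger_gap: 0.651
gripper_force: 0.0
```

```bash
sed -i 's/^BOX=\[.543.*/BOX=[.542,.2375,-.147]/' h.py
python3 - <<'E'
from h import *;import cv2
s=st([*world(BOX,[[.081,0,0]])[0,:2],.068],2.995);print(boxf(s['tcp_pos']))
cv2.imwrite("raw_side4.png",manip.snapshot("side"))
a=cv2.imread("raw_side4.png");cv2.imwrite("pics/c4.png",cv2.resize(a[110:320,190:330],(400,600),interpolation=cv2.INTER_CUBIC))
E
```

```text
t 13.65 p [0.6191 0.2027 0.205 ] a 3.0001 gap 0.651 gf 0.0 F [0.6 0.  0.3] q6 -1.29
delta tool [0.0008 0.0225 0.1371]
turn tz deg 0.29
[ 0.0813 -0.0231  0.205 ]
```

View pics/c4.png

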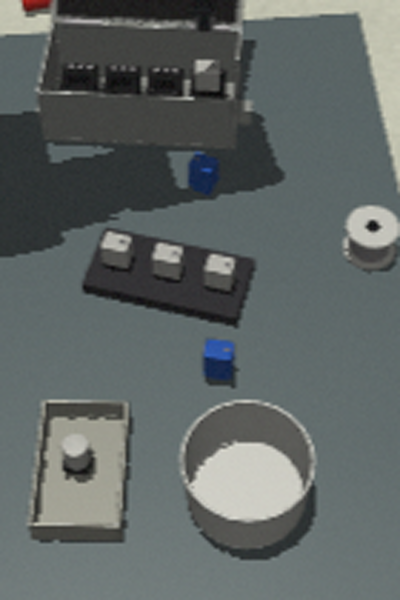

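The can stands in the tray, in the crop at (76,455). Next, the old relay in socket 3.

Request:
servo_tool([
  [[0,0,0,0.001,0.022,0.035,0.3],[0,0,0,0,0,0.035,0.3],[0,0,0,0,0,0.035,0.3],[0,0,0,0,0,0.015,0.3],[0,0,0,0,0,0.012,0.3],[0,0,0,0,0,0,0.3],[0,0,0,0,0,0,-0.8],[0,0,0,0,0,0,-0.8]],
])

```text
t: 14.37
tcp_pos: [0.6221, 0.2204, 0.0741]
tool_rot: [0.075, 0.997, 0.004, 0.002]
force: [-3.0, 18.9, 10.9]
finger_gap: 0.383
gripper_force: 8.7
```

Request:
servo_tool([
  [[0,0,0,0,0,0,-0.8],[0,0,0,0,0,0,-0.8],[0,0,0,0,0,0,-0.8],[0,0,0,0,0,0,-0.8]],
])

```text
t: 14.7
tcp_pos: [0.6226, 0.2237, 0.0755]
tool_rot: [0.075, 0.997, 0.005, 0.004]
force: [-1.1, 13.5, 3.6]
finger_gap: 0.275
gripper_force: 52.0
```

Run:
```python
from h import *
s=st();print(boxf(s['tcp_pos']),s["ft_torque"].round(2))
```

```text
t 14.7 p [0.6226 0.2237 0.0755] a 2.992 gap 0.275 gf 52.0 F [-1.1 13.5  3.6] q6 -1.26
[ 0.0818 -0.0019  0.0755] [2.64 0.23 0.03]
```

Request:
servo_tool([
  [[0,0,0,0,0.0015,0,-0.8],[0,0,0,0,0,0,-0.8],[0,0,0,0,0,0,-0.8]],
])

```text
t: 14.95
tcp_pos: [0.6227, 0.2238, 0.0755]
tool_rot: [0.074, 0.997, 0.004, 0.003]
force: [-1.3, 10.8, 3.7]
finger_gap: 0.271
gripper_force: 51.2
```

Run:
```python
from h import *
s=st();print(boxf(s['tcp_pos']),s["ft_torque"].round(2))
```

```text
t 14.95 p [0.6227 0.2238 0.0755] a 2.9928 gap 0.271 gf 51.2 F [-1.3 10.8  3.7] q6 -1.25
[ 0.0818 -0.0017  0.0755] [1.98 0.25 0.02]
```

Request:
servo_tool([
  [[0,0,0,0,0,-0.01,-0.8],[0,0,0,0,0,-0.02,-0.8],[0,0,0,0,0,-0.035,-0.8],[0,0,0,0,0,-0.035,-0.8],[0,0,0,0,0,-0.03,-0.8],[0,0,0,-0.005,-0.037,0,-0.8],[0,0,0,-0.005,-0.037,0,-0.8],[0,0,0,-0.005,-0.037,0,-0.8]],
])

```text
t: 15.62
tcp_pos: [0.6203, 0.1068, 0.2051]
tool_rot: [0.072, 0.997, 0.0, 0.003]
force: [0.4, 0.1, 0.4]
finger_gap: 0.271
gripper_force: 49.9
```

Request:
servo_tool([
  [[0,0,0,-0.005,-0.037,0,-0.8],[0,0,0,-0.005,-0.037,0,-0.8],[0,0,0,-0.005,-0.037,0,-0.8],[0,0,0,-0.005,-0.037,0,-0.8],[0,0,0,-0.005,-0.037,0,-0.8],[0,0,0,-0.005,-0.037,0,-0.8],[0,0,0,-0.005,-0.037,0,-0.8],[0,0,0,-0.005,-0.037,0,-0.8]],
])

```text
t: 16.28
tcp_pos: [0.6158, -0.1937, 0.204]
tool_rot: [0.074, 0.997, -0.001, 0.002]
force: [0.8, -0.2, -0.4]
finger_gap: 0.275
gripper_force: 49.9
```

Request:
servo_tool([
  [[0,0,0,-0.006,-0.037,0,-0.8],[0,0,0,-0.006,-0.037,0,-0.8],[0,0,0,-0.005,-0.037,0,-0.8],[0,0,0,0,0,0.02,-0.8],[0,0,0,0,0,0,-0.8]],
])

```text
t: 16.7
tcp_pos: [0.6146, -0.3062, 0.1808]
tool_rot: [0.076, 0.997, 0.0, -0.0]
force: [-0.4, 0.9, -2.0]
finger_gap: 0.27
gripper_force: 49.9
```

```bash
sed -i 's/^BOX=\[.542,.*/BOX=[.5404,.2367,-.152]/' h.py
python3 - <<'E'
from h import *;import cv2
s=st([.6175,-.303,.066],2.995)
a=manip.snapshot("side");cv2.imwrite("raw_side5.png",a)
d=cv2.absdiff(a,cv2.imread("raw_side4.png")).max(2)
print("tub rim rows diff: left edge",[int(v) for v in d[270,248:262]], "bottom",[int(v) for v in d[285:305,276]])
E
```

```text
t 16.7 p [ 0.6146 -0.3062  0.1808] a 2.9904 gap 0.27 gf 49.9 F [-0.4  0.9 -2. ] q6 -2.04
delta tool [-0.0025  0.0036  0.1148]
turn tz deg -0.26
tub rim rows diff: left edge [55, 52, 54, 55, 61, 58, 22, 15, 13, 11, 13, 13, 13, 12] bottom [96, 96, 98, 98, 96, 98, 80, 50, 15, 11, 14, 14, 14, 10, 13, 15, 14, 7, 8, 10]
```

Run:
```python
import cv2,numpy as np
f=lambda n:cv2.resize(cv2.imread(n)[180:320,190:310],(400,467),interpolation=cv2.INTER_CUBIC)
cv2.imwrite("pics/c5.png",np.hstack([f("raw_side4.png"),f("raw_side5.png")]))
```

```text
(no output)
```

View pics/c5.png

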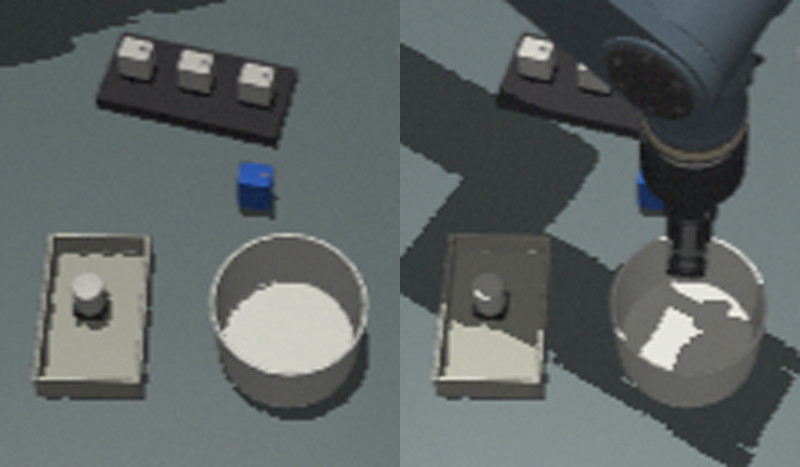

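Tub unmoved (same outline in both halves). Drop the relay in and go to the packing block.

Request:
servo_tool([
  [[0,0,0,-0.002,0.003,0.035,-0.8],[0,0,0,0,0,0.035,-0.8],[0,0,0,0,0,0.03,-0.8],[0,0,0,0,0,0.012,-0.8],[0,0,0,0,0,0,-0.8],[0,0,0,0,0,0,-0.1],[0,0,0,0,0,0,-0.1],[0,0,0,0,0,0,-0.1]],
])

```text
t: 17.42
tcp_pos: [0.6202, -0.3017, 0.0723]
tool_rot: [0.073, 0.997, -0.001, 0.002]
force: [-0.8, -0.1, -0.1]
finger_gap: 0.448
gripper_force: 0.0
```

Request:
servo_tool([
  [[0,0,0,0,0,-0.03,-0.1],[0,0,0,0,0,-0.035,-0.1],[0,0,0,0,0,-0.035,0.2],[0,0,0,0,0,-0.035,0.2],[0,0,5.5,0,0,0,0.2],[0,0,5.5,0,0,0,0.2],[0,0,0,0.011,0.0295,0,0.2],[0,0,0,0.011,0.0295,0,0.2]],
])

```text
t: 18.08
tcp_pos: [0.618, -0.2395, 0.2069]
tool_rot: [0.17, 0.985, -0.001, 0.003]
force: [0.3, 0.4, 0.2]
finger_gap: 0.601
gripper_force: 0.0
```

Request:
servo_tool([
  [[0,0,0,0.011,0.0295,0,0.2],[0,0,0,0.011,0.0295,0,0.2],[0,0,0,0.011,0.0295,0,0.2],[0,0,0,0.011,0.0295,0,0.2],[0,0,0,0.011,0.0295,0,0.2],[0,0,0,0.011,0.025,0,0.2],[0,0,0,0,0,0,0.2]],
])

```text
t: 18.67
tcp_pos: [0.6118, -0.048, 0.2063]
tool_rot: [0.166, 0.986, 0.001, 0.001]
force: [-0.6, 0.3, -0.6]
finger_gap: 0.6
gripper_force: 0.0
```

Run:
```python
from h import *;import cv2
s=st([.6132,-.0537,.043],2.797)
a=manip.snapshot("side");cv2.imwrite("raw_side6.png",a);b=manip.snapshot("top");cv2.imwrite("raw_top6.png",b)
f=lambda im,x,y,w,h:cv2.resize(im[y:y+h,x:x+w],(400,533),interpolation=cv2.INTER_CUBIC)
cv2.imwrite("pics/c6.png",np.hstack([f(a,200,180,105,140),f(b,225,160,105,140)]))
```

```text
t 18.67 p [ 0.6118 -0.048   0.2063] a 2.8074 gap 0.6 gf 0.0 F [-0.6  0.3 -0.6] q6 -1.5
delta tool [-0.0031 -0.0053  0.1633]
turn tz deg 0.6
```

View pics/c6.png

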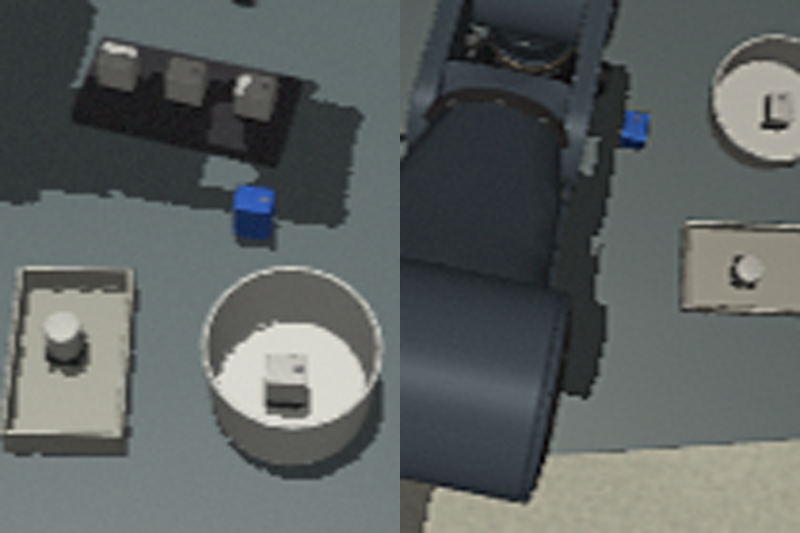

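Old relay is in the tub and the can in the tray; the block is in place. Grip new relay 2.

Request:
servo_tool([
  [[0,0,0.6,-0.003,-0.005,0.035,0.2],[0,0,0,0,0,0.035,0.2],[0,0,0,0,0,0.035,0.2],[0,0,0,0,0,0.035,0.2],[0,0,0,0,0,0.02,0.2],[0,0,0,0,0,0.003,0.2],[0,0,0,0,0,0,-0.8],[0,0,0,0,0,0,-0.8]],
])

```text
t: 19.43
tcp_pos: [0.6149, -0.0598, 0.0427]
tool_rot: [0.175, 0.985, 0.0, 0.001]
force: [1.2, 1.7, 1.0]
finger_gap: 0.33
gripper_force: 1.0
```

Request:
servo_tool([
  [[0,0,0,0,0,0,-0.8],[0,0,0,0,0,0,-0.8],[0,0,0,0,0,0,-0.8]],
])

```text
t: 19.68
tcp_pos: [0.6146, -0.0594, 0.0429]
tool_rot: [0.174, 0.985, -0.0, 0.002]
force: [0.2, -0.5, -1.4]
finger_gap: 0.274
gripper_force: 51.1
```

Run:
```python
from h import *
s=st([.6132,-.0537,.046],2.797)
```

```text
t 19.68 p [ 0.6146 -0.0594  0.0429] a 2.7924 gap 0.274 gf 51.1 F [ 0.2 -0.5 -1.4] q6 -1.5
delta tool [ 0.0033  0.0049 -0.0031]
turn tz deg -0.26
```

Request:
servo_tool([
  [[0,0,0,0,0,-0.01,-0.8],[0,0,0,0,0,-0.02,-0.8],[0,0,0,0,0,-0.035,-0.8],[0,0,0,0,0,-0.035,-0.8],[0,0,0,0,0,-0.035,-0.8],[0,0,-5.65,0,0,0,-0.8],[0,0,-5.65,0,0,0,-0.8]],
])

```text
t: 20.27
tcp_pos: [0.6154, -0.0594, 0.181]
tool_rot: [0.073, 0.997, -0.001, 0.004]
force: [-0.6, -0.2, -1.2]
finger_gap: 0.271
gripper_force: 51.3
```

Request:
servo_tool([
  [[0,0,0,0.0046,0.035,0,-0.8],[0,0,0,0.0046,0.035,0,-0.8],[0,0,0,0.0046,0.035,0,-0.8],[0,0,0,0.0046,0.035,0,-0.8],[0,0,0,0.0046,0.035,0,-0.8],[0,0,0,0.0046,0.035,0,-0.8],[0,0,0,0.0046,0.035,0,-0.8],[0,0,0,0.0046,0.035,0,-0.8]],
])

```text
t: 20.93
tcp_pos: [0.6193, 0.2252, 0.1776]
tool_rot: [0.076, 0.997, 0.0, 0.0]
force: [0.4, -0.0, -1.2]
finger_gap: 0.27
gripper_force: 51.3
```

Request:
servo_tool([
  [[0,0,0,0,0,0,-0.8],[0,0,0,0,0,0,-0.8],[0,0,0,0,0,0,-0.8],[0,0,0,0,0,0,-0.8]],
])

```text
t: 21.27
tcp_pos: [0.6196, 0.2222, 0.1767]
tool_rot: [0.077, 0.997, -0.0, 0.0]
force: [0.2, -0.1, -0.4]
finger_gap: 0.275
gripper_force: 51.2
```

Run:
```python
from h import *;import cv2
s=st([*world(BOX,[[.0843,0,0]])[0,:2],.095],2.9896);print(boxf(s['tcp_pos']))
a=manip.snapshot("side");cv2.imwrite("raw_side7.png",a)
cv2.imwrite("pics/c7.png",cv2.resize(a[80:200,200:300],(660,600*1),interpolation=cv2.INTER_CUBIC))
```

```text
t 21.27 p [0.6196 0.2222 0.1767] a 2.9884 gap 0.275 gf 51.2 F [ 0.2 -0.1 -0.4] q6 -1.24
delta tool [-0.0038  0.0024  0.0817]
turn tz deg -0.07
[ 0.0805 -0.0023  0.1767]
```

View pics/c7.png

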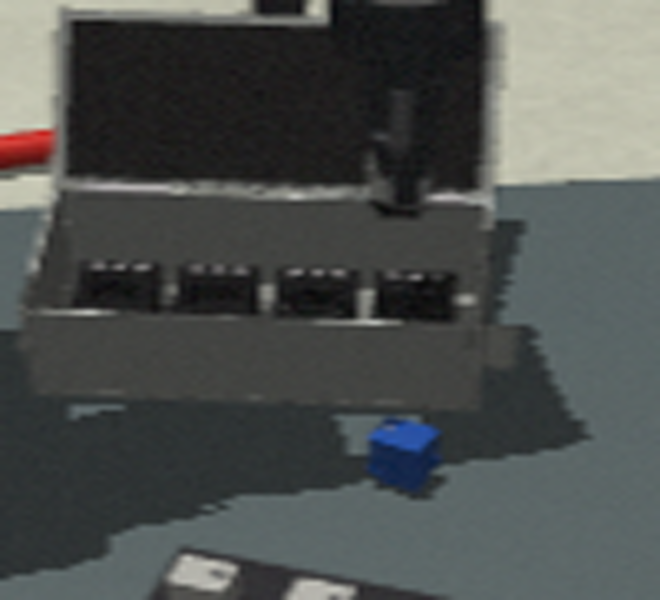

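Run:
```python
from h import *
u=[200+(p+.5)/6.6-.5 for p in (78,161,178,258,277,358,376,457)]
X=[c+e for c in(-.081,-.027,.027,.081) for e in(-.022,.022)]
f=lambda x0:np.array([proj("side",world([x0[0],BOX[1],BOX[2]],[[x,.01,.045]]))[0,0]-v for x,v in zip(X,u)])
s=least_squares(f,[.54]);print(s.x,s.fun.round(2))
```

```text
[0.54183343] [ 0.16 -0.24 -0.05  0.06 -0.04 -0.03  0.04  0.1 ]
```

Request:
servo_tool([
  [[0,0,0,-0.0045,0.0024,0.03,-0.8],[0,0,0,0,0,0.03,-0.8],[0,0,0,0,0,0.025,-0.8],[0,0,0,0,0,0,-0.8],[0,0,0,0,0,0,-0.8]],
])

```text
t: 21.73
tcp_pos: [0.6236, 0.2235, 0.09]
tool_rot: [0.077, 0.997, -0.001, -0.002]
force: [0.8, -0.0, 0.1]
finger_gap: 0.273
gripper_force: 51.2
```

Request:
servo_tool([
  [[0,0,0,0,0,0.003,-0.8],[0,0,0,0,0,0.003,-0.8],[0,0,0,0,0,0.002,-0.8],[0,0,0,0,0,0,-0.8],[0,0,0,0,0,0,-0.8]],
])

```text
t: 22.15
tcp_pos: [0.6248, 0.2252, 0.084]
tool_rot: [0.076, 0.997, 0.0, 0.001]
force: [0.0, 0.3, -0.1]
finger_gap: 0.272
gripper_force: 51.2
```

Run:
```python
from h import *
s=st([*world(BOX,[[.0843,0,0]])[0,:2],.071],2.9896);print(boxf(s['tcp_pos']),s["ft_torque"].round(2))
```

```text
t 22.15 p [0.6248 0.2252 0.084 ] a 2.9896 gap 0.272 gf 51.2 F [ 0.   0.3 -0.1] q6 -1.24
delta tool [ 0.0008 -0.0015  0.013 ]
turn tz deg -0.0
[0.0851 0.0015 0.084 ] [-0.01 -0.02  0.  ]
```

Request:
servo_tool([
  [[0,0,0,0,-0.0005,0.003,-0.8],[0,0,0,0,0,0.002,-0.8],[0,0,0,0,0,0,-0.8]],
])

```text
t: 22.4
tcp_pos: [0.6249, 0.225, 0.0784]
tool_rot: [0.076, 0.997, 0.0, 0.001]
force: [0.4, 1.8, -0.9]
finger_gap: 0.276
gripper_force: 51.2
```

Request:
servo_tool([
  [[0,0,0,0,0,0.002,-0.8],[0,0,0,0,0,0.002,-0.8],[0,0,0,0,0,0,-0.8]],
])

```text
t: 22.65
tcp_pos: [0.6248, 0.2251, 0.074]
tool_rot: [0.076, 0.997, 0.0, 0.001]
force: [2.1, 2.0, -0.8]
finger_gap: 0.27
gripper_force: 51.1
```

Run:
```python
from h import *
s=st([*world(BOX,[[.0843,0,0]])[0,:2],.071],2.9896);print(boxf(s['tcp_pos']),s["ft_torque"].round(2))
```

```text
t 22.65 p [0.6248 0.2251 0.074 ] a 2.9894 gap 0.27 gf 51.1 F [ 2.1  2.  -0.8] q6 -1.24
delta tool [ 0.0009 -0.0013  0.003 ]
turn tz deg -0.01
[0.0852 0.0013 0.074 ] [ 0.5  -0.33  0.  ]
```

Sliding in cleanly with only 2 N on the tool. I'll press home.

Request:
servo_tool([
  [[0,0,0,0,0,0.002,-0.8],[0,0,0,0,0,0.002,-0.8],[0,0,0,0,0,0,-0.8],[0,0,0,0,0,0.002,-0.8],[0,0,0,0,0,0,-0.8]],
])

```text
t: 23.07
tcp_pos: [0.6249, 0.2251, 0.0707]
tool_rot: [0.076, 0.997, 0.0, 0.001]
force: [-2.5, 2.1, 12.3]
finger_gap: 0.27
gripper_force: 52.8
```

Run:
```python
from h import *
s=st([*world(BOX,[[.0843,0,0]])[0,:2],.071],2.9896);print(boxf(s['tcp_pos']),s["ft_torque"].round(2))
```

```text
t 23.07 p [0.6249 0.2251 0.0707] a 2.9896 gap 0.27 gf 52.8 F [-2.5  2.1 12.3] q6 -1.24
delta tool [ 0.001  -0.0014 -0.0003]
turn tz deg 0.0
[0.0853 0.0014 0.0707] [0.41 0.42 0.07]
```

Relay home in socket 3 (TCP 0.0707 as expected, 12 N). Release, lift and check the block with a template match.

Request:
servo_tool([
  [[0,0,0,0,0,0,0.1],[0,0,0,0,0,0,0.1],[0,0,0,0,0,-0.01,0.1],[0,0,0,0,0,-0.03,0.1],[0,0,0,0,0,-0.035,0.1],[0,0,0,0,0,-0.035,0.1],[0,0,0,0,0,-0.025,0.1],[0,0,0,0,0,0,0.1]],
])

```text
t: 23.73
tcp_pos: [0.6278, 0.2249, 0.2101]
tool_rot: [0.076, 0.997, 0.001, 0.006]
force: [1.3, 0.2, 0.7]
finger_gap: 0.547
gripper_force: 0.0
```

```bash
cat >> h.py <<'E'
import cv2
R0=[(227,485),(327,510),(428,530)]
def match(im,name0,uv,h=7,w=12):
    t=cv2.imread(name0);u,v=[int(round(c)) for c in uv]
    T=t[v-h:v+h+1,u-h:u+h+1];A=im[v-h-w:v+h+w+1,u-h-w:u+h+w+1]
    m=cv2.matchTemplate(A,T,cv2.TM_CCOEFF_NORMED);_,s,_,l=cv2.minMaxLoc(m)
    return l[0]-w,l[1]-w,round(s,2)
E
python3 - <<'E'
from h import *
s=st([.5568,-.0334,.043],2.797);print(boxf(s['tcp_pos']))
a=manip.snapshot("side");cv2.imwrite("raw_side8.png",a)
for r in R0: print(match(a,"raw_side0.png",raw(r,190,110,800/144)))
E
```

```text
t 23.73 p [0.6278 0.2249 0.2101] a 2.9895 gap 0.547 gf 0.0 F [1.3 0.2 0.7] q6 -1.24
delta tool [ 0.0329 -0.2666  0.1659]
turn tz deg 11.03
[0.0882 0.0016 0.2101]
(0, 0, 0.99)
(0, 1, 0.96)
(-2, -7, 0.55)
```

Request:
servo_tool([
  [[0,0,6.55,0,0,0,0.2],[0,0,6.55,0,0,0,0.2],[0,0,0,-0.004,-0.0336,0,0.2],[0,0,0,-0.004,-0.0336,0,0.2],[0,0,0,-0.004,-0.0336,0,0.2],[0,0,0,-0.004,-0.0336,0,0.2],[0,0,0,-0.004,-0.0336,0,0.2],[0,0,0,-0.004,-0.0336,0,0.2]],
])

```text
t: 24.45
tcp_pos: [0.5696, 0.0271, 0.2016]
tool_rot: [0.189, 0.982, -0.0, -0.002]
force: [-0.1, 0.3, 0.6]
finger_gap: 0.601
gripper_force: 0.0
```

Request:
servo_tool([
  [[0,0,0,-0.004,-0.0336,0,0.2],[0,0,0,-0.003,-0.0336,0,0.2],[0,0,0,0,0,0.03,0.2],[0,0,0,0,0,0.03,0.2],[0,0,0,0,0,0.03,0.2],[0,0,0,0,0,0,0.2],[0,0,0,0,0,0,0.2],[0,0,0,0,0,0,0.2]],
])

```text
t: 25.12
tcp_pos: [0.5534, -0.0365, 0.1135]
tool_rot: [0.189, 0.982, -0.0, -0.0]
force: [0.3, -0.1, 1.3]
finger_gap: 0.604
gripper_force: 0.0
```

Run:
```python
from h import *
s=st([.556,-.036,.044],2.76)
a=manip.snapshot("side");cv2.imwrite("raw_side9.png",a)
cv2.imwrite("pics/c9.png",cv2.resize(a[165:240,215:315],(800,600),interpolation=cv2.INTER_CUBIC))
```

```text
t 25.12 p [ 0.5534 -0.0365  0.1135] a 2.761 gap 0.604 gf 0.0 F [ 0.3 -0.1  1.3] q6 -1.46
delta tool [-0.0023  0.0014  0.0695]
turn tz deg 0.06
```

View pics/c9.png

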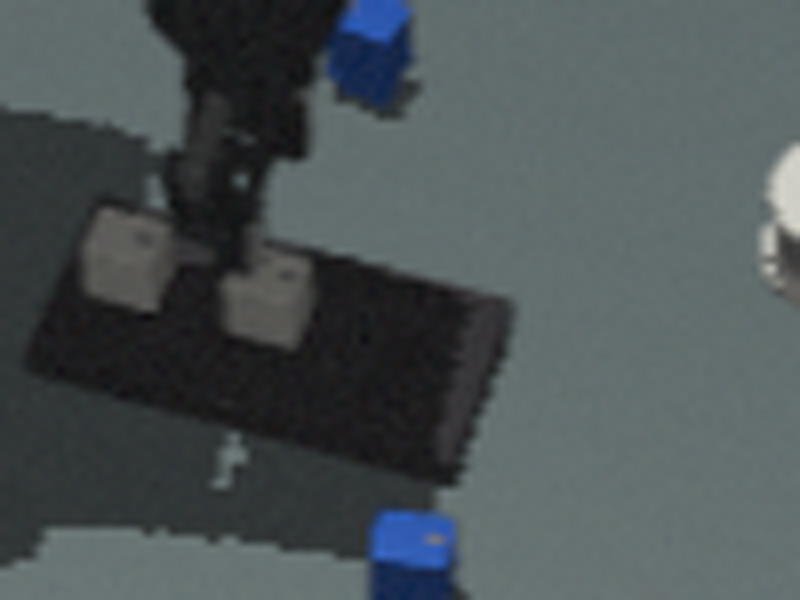

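Run:
```python
from h import *
S=lambda p:raw(p,215,165,8)
P=[(100,200),(512,300),(132,235),(270,268)];L=[[-.09,.042,.017],[.09,.042,.017],[-.06,0,.053],[0,0,.053]]
f=lambda x:(proj("side",world(x,L))-S(P)).ravel()
s=least_squares(f,[.5568,-.0334,-.345]);print(s.x.round(4),s.fun.round(2));print(world(s.x,[[-.06,0,0],[0,0,0]]).round(4))
# bias check on the first picture with same points
S0=lambda p:raw(p,190,110,800/144)
g=lambda x:(proj("side",world(x,L))-S0([(205,443),(495,507),(227,465),(327,490)])).ravel()
print(least_squares(g,[.5568,-.0334,-.345]).x.round(4))
```

```text
[ 0.5555 -0.0338 -0.3847] [-0.04 -0.59  0.55 -0.23 -0.54  0.21  0.04  0.52]
[[ 0.4999 -0.0113  0.    ]
 [ 0.5555 -0.0338  0.    ]]
[ 0.5555 -0.0313 -0.3632]
```

Request:
servo_tool([
  [[0,0,-0.9,-0.003,0.0015,0.03,0.2],[0,0,0,0,0,0.03,0.2],[0,0,0,0,0,0.01,0.2],[0,0,0,0,0,0,0.2],[0,0,0,0,0,0,-0.8],[0,0,0,0,0,0,-0.8],[0,0,0,0,0,0,-0.8],[0,0,0,0,0,0,-0.8]],
])

```text
t: 25.83
tcp_pos: [0.5579, -0.0363, 0.0452]
tool_rot: [0.182, 0.983, 0.0, 0.002]
force: [-0.1, 3.4, 5.4]
finger_gap: 0.27
gripper_force: 49.4
```

Request:
servo_tool([
  [[0,0,0,0,0,0,-0.8],[0,0,0,0,0,0,-0.8]],
])

```text
t: 26.0
tcp_pos: [0.5579, -0.0362, 0.0452]
tool_rot: [0.182, 0.983, 0.0, 0.002]
force: [-0.2, 1.7, 6.5]
finger_gap: 0.272
gripper_force: 49.6
```

Run:
```python
from h import *
s=st([.5568,-.036,.044],2.9896)
```

```text
t 26.0 p [ 0.5579 -0.0362  0.0452] a 2.7764 gap 0.272 gf 49.6 F [-0.2  1.7  6.5] q6 -1.47
delta tool [ 0.0012 -0.0002  0.0012]
turn tz deg -12.22
```

Request:
servo_tool([
  [[0,0,0,0,0,-0.01,-0.8],[0,0,0,0,0,-0.02,-0.8],[0,0,0,0,0,-0.035,-0.8],[0,0,0,0,0,-0.035,-0.8],[0,0,0,0,0,-0.035,-0.8],[0,0,-6.1,0,0,0,-0.8],[0,0,-6.1,0,0,0,-0.8]],
])

```text
t: 26.58
tcp_pos: [0.5581, -0.0367, 0.1822]
tool_rot: [0.073, 0.997, -0.001, 0.003]
force: [-0.2, 0.6, -2.3]
finger_gap: 0.273
gripper_force: 49.2
```

Request:
servo_tool([
  [[0,0,0,0.0037,0.0335,0,-0.8],[0,0,0,0.0037,0.0335,0,-0.8],[0,0,0,0.0037,0.0335,0,-0.8],[0,0,0,0.0037,0.0335,0,-0.8],[0,0,0,0.0037,0.0335,0,-0.8],[0,0,0,0.0037,0.0335,0,-0.8],[0,0,0,0.0037,0.0335,0,-0.8],[0,0,0,0.0037,0.0335,0,-0.8]],
])

```text
t: 27.25
tcp_pos: [0.5675, 0.2346, 0.1792]
tool_rot: [0.076, 0.997, -0.0, 0.0]
force: [0.1, -1.3, -0.5]
finger_gap: 0.275
gripper_force: 49.3
```

Request:
servo_tool([
  [[0,0,0,0,0,0.03,-0.8],[0,0,0,0,0,0.03,-0.8],[0,0,0,0,0,0,-0.8],[0,0,0,0,0,0,-0.8],[0,0,0,0,0,0,-0.8]],
])

```text
t: 27.67
tcp_pos: [0.5686, 0.2329, 0.1196]
tool_rot: [0.076, 0.997, 0.0, 0.001]
force: [0.7, 0.5, -0.7]
finger_gap: 0.271
gripper_force: 49.2
```

```bash
sed -i 's/^BOX=\[.5404,.*/BOX=[.5412,.2378,-.152]/' h.py
python3 - <<'E'
from h import *
s=st([*world(BOX,[[.0282,0,0]])[0,:2],.0732],2.9896);print(boxf(s['tcp_pos']))
E
```

```text
t 27.67 p [0.5686 0.2329 0.1196] a 2.9889 gap 0.271 gf 49.2 F [ 0.7  0.5 -0.7] q6 -1.21
delta tool [-0.0003  0.0006  0.0464]
turn tz deg -0.04
[ 0.0279 -0.0007  0.1196]
```

Request:
servo_tool([
  [[0,0,0,-0.0003,0.0006,0.02,-0.8],[0,0,0,0,0,0.01,-0.8],[0,0,0,0,0,0.002,-0.8],[0,0,0,0,0,0.002,-0.8],[0,0,0,0,0,0.002,-0.8],[0,0,0,0,0,0.002,-0.8],[0,0,0,0,0,0,-0.8]],
])

```text
t: 28.25
tcp_pos: [0.5697, 0.2337, 0.0825]
tool_rot: [0.076, 0.997, 0.0, 0.002]
force: [1.2, 0.3, -1.4]
finger_gap: 0.273
gripper_force: 49.2
```

Request:
servo_tool([
  [[0,0,0,0,0,0.002,-0.8],[0,0,0,0,0,0.002,-0.8],[0,0,0,0,0,0,-0.8],[0,0,0,0,0,0,-0.8]],
])

```text
t: 28.58
tcp_pos: [0.5706, 0.2338, 0.0774]
tool_rot: [0.076, 0.997, 0.001, 0.003]
force: [3.4, -0.6, 1.5]
finger_gap: 0.275
gripper_force: 49.5
```

Run:
```python
from h import *
s=st([*world(BOX,[[.0282,0,0]])[0,:2],.0732],2.9896);print(boxf(s['tcp_pos']),s['ft_torque'].round(2))
```

```text
t 28.58 p [0.5706 0.2338 0.0774] a 2.9893 gap 0.275 gf 49.5 F [ 3.4 -0.6  1.5] q6 -1.21
delta tool [ 0.0015 -0.0005  0.0042]
turn tz deg -0.02
[0.0296 0.0005 0.0774] [-0.07 -0.61  0.01]
```

Request:
servo_tool([
  [[0,0,0,-0.001,0,0.002,-0.8],[0,0,0,0,0,0.002,-0.8],[0,0,0,0,0,0.002,-0.8],[0,0,0,0,0,0,-0.8],[0,0,0,0,0,0,-0.8]],
])

```text
t: 29.0
tcp_pos: [0.5707, 0.2338, 0.073]
tool_rot: [0.076, 0.997, 0.0, 0.002]
force: [-1.2, -1.0, 17.6]
finger_gap: 0.273
gripper_force: 51.7
```

Run:
```python
from h import *
s=st([*world(BOX,[[.0282,0,0]])[0,:2],.0732],2.9896);print(boxf(s['tcp_pos']),s['ft_torque'].round(2))
```

```text
t 29.0 p [0.5707 0.2338 0.073 ] a 2.9897 gap 0.273 gf 51.7 F [-1.2 -1.  17.6] q6 -1.21
delta tool [ 0.0015 -0.0006 -0.0002]
turn tz deg 0.01
[0.0297 0.0006 0.073 ] [-0.28  0.08 -0.06]
```

Second relay home in socket 2 (0.0730, 17 N). On to the third.

Request:
servo_tool([
  [[0,0,0,0,0,0,0.1],[0,0,0,0,0,0,0.1],[0,0,0,0,0,-0.01,0.1],[0,0,0,0,0,-0.03,0.1],[0,0,0,0,0,-0.035,0.1],[0,0,0,0,0,-0.035,0.1],[0,0,6.1,0,0,0,0.1],[0,0,6.1,0,0,0,0.1]],
])

```text
t: 29.67
tcp_pos: [0.5703, 0.234, 0.183]
tool_rot: [0.184, 0.983, 0.001, 0.002]
force: [-0.3, -1.0, -0.8]
finger_gap: 0.549
gripper_force: 0.0
```

Request:
servo_tool([
  [[0,0,0,-0.003,-0.0321,0,0.2],[0,0,0,-0.003,-0.0321,0,0.2],[0,0,0,-0.003,-0.0321,0,0.2],[0,0,0,-0.003,-0.0321,0,0.2],[0,0,0,-0.003,-0.0321,0,0.2],[0,0,0,-0.003,-0.0321,0,0.2],[0,0,0,-0.003,-0.0321,0,0.2],[0,0,0,-0.003,-0.0321,0,0.2]],
])

```text
t: 30.33
tcp_pos: [0.4986, -0.0158, 0.18]
tool_rot: [0.181, 0.983, 0.0, -0.001]
force: [0.1, -0.0, -0.7]
finger_gap: 0.597
gripper_force: 0.0
```

Request:
servo_tool([
  [[0,0,0,0,0,0.03,0.2],[0,0,0,0,0,0.03,0.2],[0,0,0,0,0,0,0.2],[0,0,0,0,0,0,0.2],[0,0,0,0,0,0,0.2]],
])

```text
t: 30.75
tcp_pos: [0.5003, -0.0146, 0.1208]
tool_rot: [0.181, 0.983, 0.0, -0.0]
force: [-0.1, -0.3, 0.1]
finger_gap: 0.599
gripper_force: 0.0
```

```bash
sed -i 's/^BOX=\[.5412,.*/BOX=[.5422,.2378,-.152]/' h.py
python3 - <<'E'
from h import *
s=st([.5008,-.0145,.044],2.776)
a=manip.snapshot("side");cv2.imwrite("raw_side10.png",a)
for n in("raw_side0.png","raw_side9.png"):
  for p in [(512,300),(460,480)]:print(match(a,n,raw(p,215,165,8)))
cv2.imwrite("pics/c10.png",cv2.resize(a[165:240,215:315],(800,600),interpolation=cv2.INTER_CUBIC))
E
```

```text
t 30.75 p [ 0.5003 -0.0146  0.1208] a 2.7771 gap 0.599 gf 0.0 F [-0.1 -0.3  0.1] q6 -1.46
delta tool [-0.0005  0.0002  0.0768]
turn tz deg 0.06
(0, 2, 0.97)
(-1, 2, 0.89)
(0, 0, 0.98)
(0, 0, 0.9)
```

View pics/c10.png

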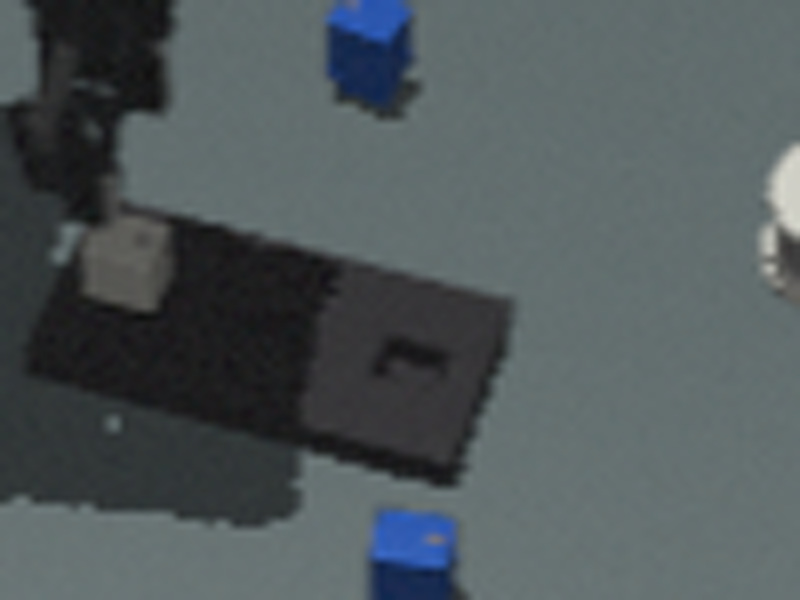

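The block has not moved since the last look; relay 0's top is at (132,240). Grip it.

Request:
servo_tool([
  [[0,0,0,-0.0005,0,0.035,0.2],[0,0,0,0,0,0.03,0.2],[0,0,0,0,0,0.01,0.2],[0,0,0,0,0,0,0.2],[0,0,0,0,0,0,-0.8],[0,0,0,0,0,0,-0.8],[0,0,0,0,0,0,-0.8],[0,0,0,0,0,0,-0.8]],
])

```text
t: 31.47
tcp_pos: [0.5018, -0.015, 0.047]
tool_rot: [0.182, 0.983, 0.0, 0.002]
force: [0.0, 1.0, 6.6]
finger_gap: 0.271
gripper_force: 49.6
```

Request:
servo_tool([
  [[0,0,0,0,0,0,-0.8],[0,0,0,0,0,0,-0.8]],
])

```text
t: 31.63
tcp_pos: [0.5018, -0.0151, 0.047]
tool_rot: [0.182, 0.983, 0.0, 0.002]
force: [0.3, 1.8, 7.9]
finger_gap: 0.268
gripper_force: 49.7
```

Run:
```python
from h import *
s=st([.5008,-.0145,.044],2.9896)
```

```text
t 31.63 p [ 0.5018 -0.0151  0.047 ] a 2.7764 gap 0.268 gf 49.7 F [0.3 1.8 7.9] q6 -1.46
delta tool [0.0012 0.0002 0.003 ]
turn tz deg -12.22
```

Request:
servo_tool([
  [[0,0,0,0,0,-0.01,-0.8],[0,0,0,0,0,-0.02,-0.8],[0,0,0,0,0,-0.035,-0.8],[0,0,0,0,0,-0.035,-0.8],[0,0,0,0,0,-0.035,-0.8],[0,0,-6.1,0,0,0,-0.8],[0,0,-6.1,0,0,0,-0.8]],
])

```text
t: 32.22
tcp_pos: [0.5019, -0.0155, 0.1839]
tool_rot: [0.073, 0.997, -0.001, 0.003]
force: [-0.3, 0.7, -1.1]
finger_gap: 0.274
gripper_force: 49.3
```

Request:
servo_tool([
  [[0,0,0,0.003,0.032,0,-0.8],[0,0,0,0.003,0.032,0,-0.8],[0,0,0,0.003,0.032,0,-0.8],[0,0,0,0.003,0.032,0,-0.8],[0,0,0,0.003,0.032,0,-0.8],[0,0,0,0.003,0.032,0,-0.8],[0,0,0,0.003,0.032,0,-0.8],[0,0,0,0.003,0.032,0,-0.8]],
])

```text
t: 32.88
tcp_pos: [0.5151, 0.243, 0.1812]
tool_rot: [0.076, 0.997, -0.0, 0.0]
force: [0.7, -0.0, -0.5]
finger_gap: 0.272
gripper_force: 49.3
```

Request:
servo_tool([
  [[0,0,0,0,0,0.03,-0.8],[0,0,0,0,0,0.03,-0.8],[0,0,0,0,0,0,-0.8],[0,0,0,0,0,0,-0.8],[0,0,0,0,0,0,-0.8]],
])

```text
t: 33.3
tcp_pos: [0.5162, 0.2414, 0.1216]
tool_rot: [0.076, 0.997, 0.0, 0.001]
force: [0.1, -0.5, 0.2]
finger_gap: 0.269
gripper_force: 49.2
```

Run:
```python
from h import *
s=st([*world(BOX,[[-.0253,0.0006,0]])[0,:2],.075],2.9896);print(boxf(s['tcp_pos']))
```

```text
t 33.3 p [0.5162 0.2414 0.1216] a 2.989 gap 0.269 gf 49.2 F [ 0.1 -0.5  0.2] q6 -1.18
delta tool [-0.0009  0.0009  0.0466]
turn tz deg -0.03
[-0.0263 -0.0003  0.1216]
```

Request:
servo_tool([
  [[0,0,0,-0.001,0.0005,0.02,-0.8],[0,0,0,0,0,0.01,-0.8],[0,0,0,0,0,0.002,-0.8],[0,0,0,0,0,0.002,-0.8],[0,0,0,0,0,0.002,-0.8],[0,0,0,0,0,0.002,-0.8],[0,0,0,0,0,0,-0.8]],
])

```text
t: 33.88
tcp_pos: [0.5173, 0.242, 0.0826]
tool_rot: [0.076, 0.997, 0.0, 0.001]
force: [1.3, -0.1, -1.5]
finger_gap: 0.267
gripper_force: 49.2
```

Request:
servo_tool([
  [[0,0,0,0,0,0.002,-0.8],[0,0,0,0,0,0.002,-0.8],[0,0,0,0,0,0,-0.8],[0,0,0,0,0,0,-0.8]],
])

```text
t: 34.22
tcp_pos: [0.5173, 0.2421, 0.0783]
tool_rot: [0.076, 0.997, 0.0, 0.001]
force: [1.8, -0.2, -1.7]
finger_gap: 0.276
gripper_force: 49.2
```

Run:
```python
from h import *
s=st([*world(BOX,[[-.0253,0.0006,0]])[0,:2],.075],2.9896);print(boxf(s['tcp_pos']),s['ft_torque'].round(2))
```

```text
t 34.22 p [0.5173 0.2421 0.0783] a 2.9895 gap 0.276 gf 49.2 F [ 1.8 -0.2 -1.7] q6 -1.18
delta tool [0.0001 0.0001 0.0033]
turn tz deg -0.0
[-0.0252  0.0005  0.0783] [-0.04 -0.33  0.03]
```

Request:
servo_tool([
  [[0,0,0,0,0,0.002,-0.8],[0,0,0,0,0,0.002,-0.8],[0,0,0,0,0,0.0015,-0.8],[0,0,0,0,0,0,-0.8],[0,0,0,0,0,0,-0.8]],
])

```text
t: 34.63
tcp_pos: [0.5174, 0.2421, 0.0749]
tool_rot: [0.076, 0.997, 0.0, 0.001]
force: [-0.9, -0.8, 13.9]
finger_gap: 0.27
gripper_force: 51.2
```

Run:
```python
from h import *
s=st([*world(BOX,[[-.0253,0.0006,0]])[0,:2],.075],1.419);print(boxf(s['tcp_pos']),s['ft_torque'].round(2))
```

```text
t 34.63 p [0.5174 0.2421 0.0749] a 2.9897 gap 0.27 gf 51.2 F [-0.9 -0.8 13.9] q6 -1.18
delta tool [ 0.0001  0.0001 -0.0001]
turn tz deg 90.0
[-0.0252  0.0005  0.0749] [-0.32  0.23  0.06]
```

All three relays are home. Release, turn the tool and go behind the folded cover.

Request:
servo_tool([
  [[0,0,0,0,0,0,0.1],[0,0,0,0,0,0,0.1],[0,0,0,0,0,-0.01,0.1],[0,0,0,0,0,-0.035,0.1],[0,0,0,0,0,-0.04,0.1],[0,0,0,0,0,-0.04,-1],[0,0,0,0,0,-0.04,-1],[0,0,0,0,0,-0.04,-1]],
])

```text
t: 35.3
tcp_pos: [0.5156, 0.2418, 0.2797]
tool_rot: [0.076, 0.997, -0.0, -0.001]
force: [0.7, 0.6, -1.2]
finger_gap: 0.132
gripper_force: 0.0
```

Request:
servo_tool([
  [[0,0,0,0,0,-0.03,-1],[0,0,6.92,0,0,0,-1],[0,0,6.92,0,0,0,-1],[0,0,6.92,0,0,0,-1],[0,0,6.92,0,0,0,-1],[0,0,6.92,0,0,0,-1],[0,0,6.92,0,0,0,-1],[0,0,6.92,0,0,0,-1]],
])

```text
t: 35.97
tcp_pos: [0.5159, 0.2419, 0.3077]
tool_rot: [0.481, 0.877, -0.001, -0.001]
force: [-0.8, 0.1, -0.7]
finger_gap: -0.002
gripper_force: 0.0
```

Request:
servo_tool([
  [[0,0,6.92,0,0,0,-1],[0,0,6.92,0,0,0,-1],[0,0,6.92,0,0,0,-1],[0,0,6.92,0,0,0,-1],[0,0,6.92,0,0,0,-1],[0,0,6.92,0,0,0,-1],[0,0,0,0,0,0,-1],[0,0,0,0,0,0,-1]],
])

```text
t: 36.63
tcp_pos: [0.5161, 0.2419, 0.3077]
tool_rot: [0.758, 0.653, -0.0, -0.0]
force: [0.4, -0.2, 0.1]
finger_gap: -0.003
gripper_force: 0.0
```

Run:
```python
from h import *
s=st([*world(BOX,[[0,.205,0]])[0,:2],.225],1.419);print(boxf(s['tcp_pos']))
a=manip.snapshot("side");cv2.imwrite("raw_side11.png",a)
cv2.imwrite("pics/c11.png",cv2.resize(a[75:315,190:310],(300,600),interpolation=cv2.INTER_CUBIC))
```

```text
t 36.63 p [0.5161 0.2419 0.3077] a 1.4225 gap -0.003 gf 0.0 F [ 0.4 -0.2  0.1] q6 0.39
delta tool [0.2048 0.0272 0.0826]
turn tz deg 0.2
[-2.640e-02  2.000e-04  3.077e-01]
```

View pics/c11.png

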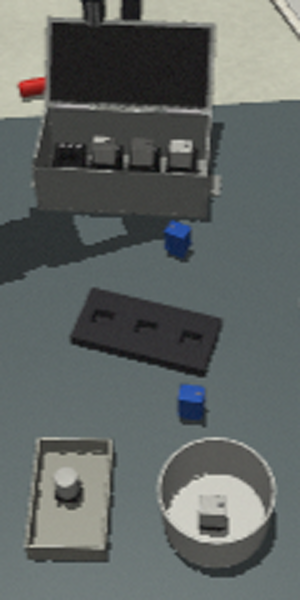

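Three relays seated at (103,150), (145,150) and (181,150), can in the tray, old relay in the tub, block empty. Now to shut the cover.

Request:
servo_tool([
  [[0,0,0,0.034,0.0045,0,-1],[0,0,0,0.034,0.0045,0,-1],[0,0,0,0.034,0.0045,0,-1],[0,0,0,0.034,0.0045,0,-1],[0,0,0,0.034,0.0045,0,-1],[0,0,0,0.036,0.0045,0,-1],[0,0,0,0,0,0,-1],[0,0,0,0,0,0,-1]],
])

```text
t: 37.35
tcp_pos: [0.5739, 0.4432, 0.3064]
tool_rot: [0.757, 0.653, -0.001, -0.0]
force: [-0.3, -0.9, 0.5]
finger_gap: -0.002
gripper_force: 0.0
```

Request:
servo_tool([
  [[0,0,0,0,0,0.035,-1],[0,0,0,0,0,0.035,-1],[0,0,0,0,0,0.012,-1],[0,0,0,0,0,0,-1],[0,0,0,0,0,0,-1]],
])

```text
t: 37.77
tcp_pos: [0.5745, 0.4407, 0.2259]
tool_rot: [0.759, 0.651, -0.001, -0.0]
force: [-0.5, -0.0, 1.1]
finger_gap: -0.0
gripper_force: 0.0
```

Run:
```python
from h import *
s=st();print(boxf(s['tcp_pos']))
p=lambda t:np.array([.062-.12*np.cos(t)+.004*np.sin(t)+.011,.0865+.12*np.sin(t)+.004*np.cos(t)+.019])
T=np.linspace(1.4,0,13)
for t in T: print(round(t,2),p(t).round(4))
```

```text
t 37.77 p [0.5745 0.4407 0.2259] a 1.419 gap -0.0 gf 0.0 F [-0.5 -0.   1.1] q6 0.65
[0.0012 0.2054 0.2259]
1.4 [0.0565 0.2244]
1.28 [0.0428 0.2217]
1.17 [0.0295 0.2174]
1.05 [0.0168 0.2116]
0.93 [0.0048 0.2043]
0.82 [-0.0062  0.1957]
0.7 [-0.0162  0.1859]
0.58 [-0.025   0.1749]
0.47 [-0.0324  0.1631]
0.35 [-0.0384  0.1504]
0.23 [-0.0428  0.1371]
0.12 [-0.0457  0.1234]
0.0 [-0.047   0.1095]
```

Request:
servo_tool([
  [[0,0,0,0,0,0.006,-1],[0,0,0,-0.018,0,0,-1],[0,0,0,-0.018,0,0,-1],[0,0,0,-0.018,0,0,-1],[0,0,0,-0.018,0,0,-1],[0,0,0,0,0,0,-1]],
])

```text
t: 38.27
tcp_pos: [0.5652, 0.3692, 0.2235]
tool_rot: [0.759, 0.651, 0.003, 0.001]
force: [-0.5, 0.6, 0.1]
finger_gap: 0.001
gripper_force: 0.0
```

Request:
servo_tool([
  [[0,0,0,-0.018,0,0,-1],[0,0,0,-0.018,0,0,-1],[0,0,0,-0.018,0,0,-1],[0,0,0,-0.018,0,0,-1],[0,0,0,0,0,0,-1]],
])

```text
t: 38.68
tcp_pos: [0.555, 0.2989, 0.2249]
tool_rot: [0.759, 0.651, 0.004, 0.002]
force: [-0.0, -0.2, 0.7]
finger_gap: -0.002
gripper_force: 0.1
```

Run:
```python
from h import *
s=st();print(boxf(s['tcp_pos']))
```

```text
t 38.68 p [0.555  0.2989 0.2249] a 1.4184 gap -0.002 gf 0.1 F [-0.  -0.2  0.7] q6 0.47
[0.0034 0.0623 0.2249]
```

```bash
cat >> h.py <<'E'
def cover(im):
    g=cv2.cvtColor(im,cv2.COLOR_BGR2GRAY).astype(float);best=[]
    for th in np.arange(0,2.45,.05):
        lp=lambda x,r:[x,.062-r*np.cos(th),.0865+r*np.sin(th)]
        q=lambda xs,rs:np.mean([cv2.getRectSubPix(g.astype(np.float32),(1,1),tuple(map(float,proj("side",world(BOX,[lp(x,r)]))[0])))[0,0] for x in xs for r in rs])
        a=q([-.1,-.07,.07,.1],[.105,.112]);b=q([-.1,-.07,.07,.1],[.135,.142]);best.append((round(b-a),round(th,2)))
    return sorted(best)[::-1][:3]
E
python3 - <<'E'
from h import *
print(cover(cv2.imread("raw_side1.png")),cover(cv2.imread("raw_side11.png")))
a=manip.snapshot("side");cv2.imwrite("raw_side12.png",a);print(cover(a))
E
```

```text
[(164, np.float64(1.6)), (163, np.float64(1.55)), (153, np.float64(1.65))] [(159, np.float64(2.0)), (159, np.float64(1.95)), (158, np.float64(2.05))]
[(167, np.float64(1.45)), (162, np.float64(1.4)), (150, np.float64(1.5))]
```

Run:
```python
from h import *
for th in (1.9,2.0,2.1,2.2,2.3):
    print(th,[proj("side",world(BOX,[[x,.062-.124*np.cos(th),.0865+.124*np.sin(th)]]))[0].round(1).tolist() for x in(-.12,.12)])
for n in ("raw_side2.png","raw_side11.png"):
    g=cv2.cvtColor(cv2.imread(n),cv2.COLOR_BGR2GRAY); print(n,g[76:96,220].tolist(),g[76:96,265].tolist())
```

```text
1.9 [[206.0, 83.6], [275.9, 86.2]]
2.0 [[206.6, 82.6], [276.1, 85.1]]
2.1 [[207.3, 81.9], [276.2, 84.4]]
2.2 [[207.9, 81.6], [276.3, 84.1]]
2.3 [[208.6, 81.6], [276.4, 84.1]]
raw_side2.png [190, 188, 186, 184, 188, 187, 137, 121, 51, 32, 31, 30, 28, 29, 33, 25, 32, 28, 25, 30] [187, 186, 188, 188, 187, 188, 189, 183, 116, 120, 27, 30, 23, 25, 29, 27, 28, 30, 28, 33]
raw_side11.png [190, 189, 188, 184, 189, 190, 137, 121, 52, 29, 27, 30, 25, 28, 26, 27, 28, 29, 27, 27] [190, 188, 189, 190, 187, 190, 191, 186, 118, 120, 29, 31, 27, 29, 28, 28, 30, 28, 24, 30]
```

The cover is following (about 1.45 rad). Its corner column in the earlier pictures (209–210 px) agrees with 2.3 at the stop. Follow it down.

Request:
servo_tool([
  [[0,0,0,-0.0195,-0.003,0.003,-1],[0,0,0,-0.0133,0,0.0043,-1],[0,0,0,-0.0127,0,0.0058,-1],[0,0,0,-0.012,0,0.0073,-1],[0,0,0,-0.011,0,0.0086,-1],[0,0,0,-0.01,0,0.0098,-1],[0,0,0,0,0,0,-1]],
])

```text
t: 39.32
tcp_pos: [0.5358, 0.2196, 0.178]
tool_rot: [0.759, 0.651, -0.003, -0.001]
force: [-0.6, 0.2, -0.0]
finger_gap: 0.001
gripper_force: 0.0
```

Run:
```python
from h import *
s=st();print(boxf(s['tcp_pos']))
a=manip.snapshot("side");cv2.imwrite("raw_side13.png",a);print(cover(a))
```

```text
t 39.32 p [0.5358 0.2196 0.178 ] a 1.4175 gap 0.001 gf 0.0 F [-0.6  0.2 -0. ] q6 0.35
[-0.0036 -0.019   0.178 ]
[(45, np.float64(1.1)), (38, np.float64(1.4)), (36, np.float64(1.45))]
```

Request:
servo_tool([
  [[0,0,0,-0.0088,0.003,0.011,-1],[0,0,0,-0.0074,0,0.0118,-1],[0,0,0,-0.006,0,0.0127,-1],[0,0,0,-0.0044,0,0.0133,-1],[0,0,0,0,0,0.01,-1],[0,0,0,0,0,0,-1]],
])

```text
t: 39.87
tcp_pos: [0.5354, 0.195, 0.1201]
tool_rot: [0.759, 0.652, -0.002, -0.001]
force: [-0.3, -0.2, 0.3]
finger_gap: -0.001
gripper_force: 0.0
```

Request:
servo_tool([
  [[0,0,0,0,0,0.004,-1],[0,0,0,0,0,0.004,-1],[0,0,0,0,0,0,-1],[0,0,0,0,0,0,-1]],
])

```text
t: 40.2
tcp_pos: [0.537, 0.1956, 0.1143]
tool_rot: [0.759, 0.652, 0.0, 0.0]
force: [0.2, 0.0, 0.1]
finger_gap: -0.002
gripper_force: 0.0
```

Run:
```python
from h import *
s=st();print(boxf(s['tcp_pos']))
```

```text
t 40.2 p [0.537  0.1956 0.1143] a 1.4196 gap -0.002 gf 0.0 F [0.2 0.  0.1] q6 0.3
[ 0.0012 -0.0425  0.1143]
```

Request:
servo_tool([
  [[0,0,0,0,0,0.003,-1],[0,0,0,0,0,0.003,-1],[0,0,0,0,0,0.002,-1],[0,0,0,0,0,0,-1],[0,0,0,0,0,0,-1]],
])

```text
t: 40.62
tcp_pos: [0.5374, 0.1955, 0.1094]
tool_rot: [0.758, 0.652, 0.001, 0.001]
force: [-4.2, -0.6, 19.7]
finger_gap: -0.004
gripper_force: 10.1
```

Run:
```python
from h import *
s=st();print(boxf(s['tcp_pos']))
```

```text
t 40.62 p [0.5374 0.1955 0.1094] a 1.4198 gap -0.004 gf 10.1 F [-4.2 -0.6 19.7] q6 0.3
[ 0.0016 -0.0426  0.1094]
```

Solid stop exactly at the shut height (0.1094, 20 N). Back off and verify.

Request:
servo_tool([
  [[0,0,0,0,0,-0.01,-1],[0,0,0,0,0,-0.035,-1],[0,0,0,0,0,-0.035,-1],[0,0,0,0,0,-0.035,-1],[0,0,0,-0.03,0,-0.02,-1],[0,0,0,-0.04,0,0,-1],[0,0,0,-0.04,0,0,-1],[0,0,0,0,0,0,-1]],
])

```text
t: 41.28
tcp_pos: [0.5196, 0.0813, 0.2418]
tool_rot: [0.76, 0.65, -0.001, 0.001]
force: [0.2, 0.1, -0.0]
finger_gap: 0.0
gripper_force: 0.0
```

Request:
servo_tool([
  [[0,0,0,-0.04,0,0,-1],[0,0,0,-0.04,0,0,-1],[0,0,0,0,0,0,-1],[0,0,0,0,0,0,-1]],
])

```text
t: 41.62
tcp_pos: [0.5082, 0.006, 0.2411]
tool_rot: [0.76, 0.65, 0.0, -0.0]
force: [0.1, 0.2, -0.7]
finger_gap: 0.002
gripper_force: 0.0
```

Run:
```python
from h import *
s=st()
a=manip.snapshot("side");cv2.imwrite("raw_side14.png",a)
g=cv2.cvtColor(a,cv2.COLOR_BGR2GRAY)
for x in(-.08,.08):
    e=[proj("side",world(BOX,[[x,.062-.124*np.cos(t),.0865+.124*np.sin(t)+h]]))[0].round(1).tolist() for t,h in((0,0),(0,.004),(.05,0),(.28,0))]
    u=int(round(e[0][0]));print(e,115,g[115:160,u].tolist())
for p in [(216+4,262),(276,285),(216,276)]: print(match(a,"raw_side11.png",p,h=9,w=8))
```

```text
t 41.62 p [0.5082 0.006  0.2411] a 1.4149 gap 0.002 gf 0.0 F [ 0.1  0.2 -0.7] q6 -0.05
[[214.2, 142.6], [214.1, 141.8], [214.0, 141.3], [213.4, 134.4]] 115 [23, 26, 27, 23, 24, 26, 27, 20, 23, 24, 23, 24, 24, 27, 25, 27, 21, 31, 37, 21, 23, 24, 22, 24, 25, 28, 24, 25, 51, 64, 69, 67, 67, 68, 68, 66, 68, 66, 66, 67, 68, 68, 69, 68, 61]
[[261.0, 144.7], [261.0, 143.9], [261.0, 143.4], [261.0, 136.5]] 115 [195, 195, 196, 175, 139, 144, 145, 143, 145, 145, 143, 145, 145, 143, 143, 143, 143, 143, 144, 144, 144, 143, 144, 145, 144, 144, 146, 142, 147, 65, 64, 68, 68, 68, 68, 68, 68, 68, 67, 67, 66, 68, 69, 69, 68]
(0, 0, 1.0)
(0, 0, 1.0)
(0, 0, 1.0)
```

The lit plate meets the front wall at row 144 with no dark gap, as projected for shut. The tub and tray match the earlier picture exactly.

```bash
python3 -c "
from station import manip
print(manip.sign_off())"
```

```text
the job is handed in; nothing more can be done
None
```

I handed the job in, but sign-off returned no verdict: cover opened to its stop, old relay in the tub, can in the tray, all three new relays pressed home in sockets 1–3, and the cover shut.

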